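# Set the straightedge against both locating pins

### The job

Pick the straightedge up off the bench by its post and lay it flat on the mounting plate, crosswise on the robot's side of the two upright locating pins, clear of both and long enough to reach past both. Then slide it along the plate until one long edge touches both pins at once and has pushed both back against their firm stops, hold it so for a second without pressing either pin harder than about 10 N, and let go so that it stays there, touching both. Leave the other things on the bench where they are.

Things in the scene. Friction and masses are not known exactly. Their poses are not given: they have to be found in the camera images.
- straightedge: Straightedge: hollow aluminium bar 240 x 50 x 12 mm (on two 1.5 mm glide strips 35 mm either side of its middle), 0.22 to 0.41 kg, upright round black post (16 mm dia.) at its middle, its top 42 mm above the bar's underside. Origin: centre of the underside. x along its length, y across, z up; its straight edges lie at y = +25 and -25 mm, either may be used. Starts flat on the bench left or right of the plate, pointing roughly away from the robot.
- grip_post (a point): Point on the axis of the post, 34 mm above the bar's underside: a good height to grip for lifting. In a light grip the bar can turn about it. Pushed hard high on the post, against the pins, the bar tips up; pushed low at the middle of its back edge it stays flat, and swings about the first pin to meet the second if the hand also yields sideways (else it can jam). Sliding takes 1 to 3 N.
- plate: Fixed mounting plate: grey metal panel 320 mm (its x, away from the robot) by 280 mm (its y), 20 mm high, flat on the bench. Origin: centre of its underside; its surface is at z = 20 mm. Along its far side, beyond x = 105 mm, a fixed row of terminal blocks rises about 50 mm above the surface. Only the pins stand on the rest.
- slot_left: Left slot in the plate, 42 x 13 mm, long along its x (parallel to the plate's). Origin: slot centre, on the plate's surface. A dark round steel pin, 12 mm in diameter, 16 mm tall, stands clamped somewhere along it: pin centre within 12 mm of the origin along x, NOT measured. A bar pushing it in +x moves it 2 mm on a weak spring (under 0.2 N), then it is firm.
- slot_right: Right slot with its pin, the same as the left one (pin 12 mm in diameter, 16 mm tall, somewhere within 12 mm of the origin along x, 2 mm of weak spring, then firm). The two slots lie 110 to 170 mm apart, one on each side of the plate's middle.
- rail_offcut: Bystander: a loose offcut of steel mounting rail, 200 x 35 x 7.5 mm, flat on the bench on the other side of the plate from the straightedge. Origin: centre of its underside, x along its length.
- screwdriver: Bystander: a screwdriver with a green handle lying beyond the plate. Origin: under its middle.
- contactor: Bystander: a grey and black electrical contactor 75 x 45 x 75 mm, standing beyond and to the right. Origin: centre of its underside.
Not all that is in view belongs to the job. Several things look just like the straightedge: the one meant starts farthest from the robot's base.

How it is judged:
On the way, in this order (a step that is already met when the one before it is completed fails the run):
1. the straightedge lies flat on the plate on the robot's side of the pins, reaching past both and touching neither (z of straightedge in the frame of plate between 0.018 and 0.0225 m and angle between straightedge's own z axis and vertical below 0.05 rad and x of straightedge in the frame of slot_left below 0.015 m and x of straightedge in the frame of slot_right below 0.015 m and x of slot_left in the frame of straightedge between -0.12 and 0.12 m and x of slot_right in the frame of straightedge between -0.12 and 0.12 m and contact force between straightedge and slot_left below 0.05 N and contact force between straightedge and slot_right below 0.05 N), for 0.1 s.
2. flat on the plate, it presses both pins back on their stops at once, with at least 0.8 N each, for 0.3 s (z of straightedge in the frame of plate between 0.018 and 0.0225 m and angle between straightedge's own z axis and vertical below 0.05 rad and x of straightedge in the frame of slot_left below 0.015 m and x of straightedge in the frame of slot_right below 0.015 m and x of slot_left in the frame of straightedge between -0.12 and 0.12 m and x of slot_right in the frame of straightedge between -0.12 and 0.12 m and contact force between straightedge and slot_left above 0.8 N and contact force between straightedge and slot_right above 0.8 N), for 0.3 s.
At the end, for the whole second after the job is handed in: The straightedge lies released and at rest, flat on the plate on the robot's side of the pins, reaching past both, and touches both pins (each sprung pin rests on it with at least 0.05 N) (z of straightedge in the frame of plate between 0.018 and 0.0225 m and angle between straightedge's own z axis and vertical below 0.05 rad and x of straightedge in the frame of slot_left below 0.015 m and x of straightedge in the frame of slot_right below 0.015 m and x of slot_left in the frame of straightedge between -0.12 and 0.12 m and x of slot_right in the frame of straightedge between -0.12 and 0.12 m and contact force between straightedge and slot_left above 0.05 N and contact force between straightedge and slot_right above 0.05 N and linear speed of straightedge below 0.01 m/s and angular speed of straightedge below 0.05 rad/s and contact force between straightedge and the fingers below 0.05 N).
It fails at once if a pin is pressed with more than 10 N by the straightedge (contact force between straightedge and slot_left above 10 N or contact force between straightedge and slot_right above 10 N).
It fails at once if the robot knocks a pin with more than 20 N (contact force between any of the fingers, the arm and slot_left above 20 N or contact force between any of the fingers, the arm and slot_right above 20 N).
It fails at once if a bystander is moved by more than 20 mm (distance of any of rail_offcut, screwdriver, contactor from where it was at the start of the episode above 0.02 m).
It also fails if it takes over 72 s, if anything falls off the work surface, if the arm or the gripper's body presses on something with over 40 N, if the wrist force passes 120 N, or if a joint passes its speed limit or range.

### The arm

A 6-joint arm with a two-finger parallel gripper is mounted at the origin on the work surface. World frame = base frame: x ahead of the robot, y to its left, z up, the work surface at z = 0. Lengths are in m, angles in rad, forces in N, time in s.
With the tool pointing down it reaches from about 0.35 to 0.975 m from the base axis. Payload 4.9 kg.
Tool frame: the origin (TCP) lies midway between the tips of the shut fingers; the grasp point (between the pads) lies manip.grip_depth behind it (manip.grip_depth is the distance from the TCP to the grasp point, in m); z points along the fingers, x is the direction in which the jaws open and shut, and the axes are right-handed (so a half turn about z gives the same grasp; the last joint's range is limited). The gripper opens to 85 mm and grips with 20 to 120 N. Pads are 22 mm wide; open, the fingers measure 114 mm over their backs; the gripper's body (76 mm by 85 mm) begins 54 mm behind the grasp point. The pads swing forward as they close: fully open they stand 13 mm farther back than shut.
Start: joints at [-1.279, 0.053, 1.613, -0, 1.476, -0.119], TCP at [0.25, -0.573, 0.231] pointing down, gripper open.
Joint ranges: [-3.01, 3.01], [-1.01, 2.22], [0.06, 2.58], [-1.02, 4.17], [0.09, 2.62], [-3.14, 3.14]. Speed limits (rad/s): [2.57, 2.57, 3.14, 3.14, 3.14, 3.14].

### API

Orientations are given as a unit quaternion [w, x, y, z].
In Python, from plant import state, grab_frame, ticket, manip gives the robot as it stands.
- The arm moves only by the tool carry_out, never from a script. Its argument "moves" is a list that holds one entry, the list of rows, each a list of 7 numbers: the turn, a rotation vector about the tool's x, y, z each as a share of 5 degrees, from -1 to 1, then the shift along the tool's x, y, z each as a share of 0.04 m, from -1 to 1, then the gripper command: -1 is shut, 1 is fully open, values between are in proportion. A call has 1 to 8 rows; each row shifts and turns the commanded pose from where the row before left it, along the tool's axes as they then stand; what a row does not reach is not made up. A row lasts 1/12 s, in which the tool goes at most 41.7 mm and 7.16 degrees, less where a joint would pass 70% of its speed; a pose out of reach is approached as far as the arm can. A call with a number of a shift or a turn outside -1 to 1 is refused whole. A call with a gripper value outside its range is refused whole. The fingers move at their own pace and stop on an object; the grip force is fixed at half the most. Time passes only in rows, so rows that do not move let the fingers close. It gives the time, the measured TCP pose, the force and the opening at its end, in the units of the state.
- state(): the state, without advancing time (a new reading comes with each control period).
- grab_frame(name): name is "side" or "top"; returns a dict with "frame" (480x640x3 uint8, red, green, blue), "z_map" (480x640 float32, m along the optical axis (not along the pixel's ray), 0 where there is no reading), "K" (3x3 intrinsics, pixels), "k1" (the pictures are not rectified: a ray, as slopes to the right and down, at radius r is drawn at 1 + k1 r^2 times it, then the intrinsics apply), "world_from_camera" (4x4, takes a point from camera to world coordinates). Camera axes: x right, y down, z forward; pixel columns grow to the right and rows downward; lengths in m; the calibration is good to about 2 mm. A picture is of the moment at which its call begins.
- ticket.job_done(): hands the job in, once; it reports no verdict.
The state is a dict: "time": time; "joint_pos": joint angles; "joint_vel": joint speeds; "joint_efforts": joint torques, N m; "tool_pos": TCP position; "tool_rot": TCP orientation; "contact_force": force on the tool from outside, world axes, zero at the start; "ft_torque": the same for the moment, N m; "gripper_width": opening from 0.0 (shut) to 1.0 (fully open).
Only numpy, scipy, OpenCV 4.12 (cv2) and the standard library are available. Lean on these libraries where they do the work, as an engineer would, in place of code of your own. Each camera call takes 0.05 s, during which the arm holds its last target.

## Working session

There is one attempt and no reset: what is moved stays moved. The work goes in short steps, Python scripts to look and compute and a tool call to move; the robot and the scene stay as the last step left them, time stands still between calls to the robot, and variables do not carry over. Pictures are saved under pics/ and viewed, and the job is handed in when it is done.

Besides the shell and the picture viewer there is one more tool, called as a command line: name --argument value ..., lists and objects as JSON in quotes. carry_out: Moves the arm, as the interface text tells. Shift numbers are shares of 0.04 m and turn numbers shares of 5 degrees, none past 1 either way. Its arguments: {"type":"object","properties":{"moves":{"type":"array"}},"required":["moves"]}

```bash
ls; mkdir -p pics; python3 - <<'E'
from plant import state, grab_frame, ticket, manip
import cv2,numpy as np
print(state()); print(manip.grip_depth)
for n in("top","side"):
    f=grab_frame(n); cv2.imwrite(f"pics/{n}0.png",f["frame"][:,:,::-1]); print(n,f["K"],f["k1"],f["world_from_camera"])
    np.savez(f"{n}0.npz",**f)
E
```

```text
pics
{'time': 0.0, 'joint_pos': array([-1.27898576e+00,  5.33366820e-02,  1.61425666e+00,  5.69332043e-06,
        1.47597709e+00, -1.19006124e-01]), 'joint_vel': array([-0.00105052, -0.00022526,  0.00055012, -0.00070049,  0.00018788,
       -0.00028958]), 'joint_efforts': array([-3.83796180e-05, -3.93683195e+01, -3.70177531e+01,  5.71573295e-06,
        7.21707882e-03, -2.26603436e-05]), 'tool_pos': array([ 0.24942329, -0.5724186 ,  0.23009782]), 'tool_rot': array([-6.38469366e-04,  8.36467671e-01, -5.48015380e-01, -7.55160271e-04]), 'contact_force': array([-0.17946688, -0.32017036,  0.94730473]), 'ft_torque': array([ 0.02566723, -0.01743345, -0.00406749]), 'gripper_width': 1.0000202277779258}
0.0187
top [[514.77684422   0.         329.58031772]
 [  0.         514.77684422 236.00900074]
 [  0.           0.           1.        ]] -0.09799660006397233 [[-0.00213489 -0.99819956  0.05994234  0.3978428 ]
 [-0.99995313  0.00269702  0.00929837 -0.01942743]
 [-0.00944329 -0.05991968 -0.99815853  1.34100191]
 [ 0.          0.          0.          1.        ]]
side [[537.93187154   0.         317.20769002]
 [  0.         537.93187154 238.30560596]
 [  0.           0.           1.        ]] -0.14125053679617597 [[-0.80128025 -0.46328785  0.37856879  0.00384233]
 [-0.59813869  0.63451054 -0.48951658  0.65279971]
 [-0.01341881 -0.61867661 -0.78553115  1.06509001]
 [ 0.          0.          0.          1.        ]]
```

View pics/top0.png

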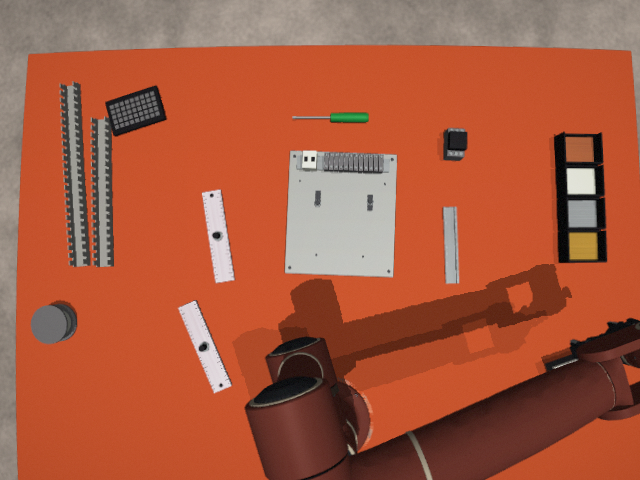

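View pics/side0.png

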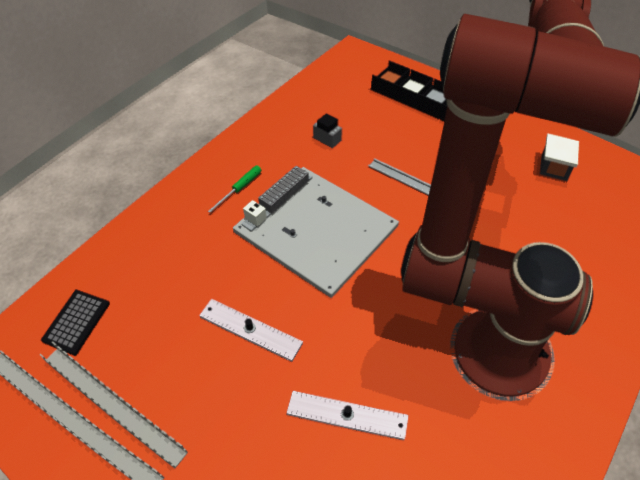

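The top view shows two white bars, with posts at about (217,236) and (203,346). The plate spans (288–397, 150–276), with pins near (318,195) and (370,200). I'll zoom in and measure.

```bash
cat > h.py <<'E'
import numpy as np,cv2
from plant import state, grab_frame, ticket, manip
def load(p): return dict(np.load(p))
def rays(f,px):
    px=np.atleast_2d(np.asarray(px,float)); K=f["K"]; k=float(f["k1"])
    d=np.c_[(px[:,0]-K[0,2])/K[0,0],(px[:,1]-K[1,2])/K[1,1]]
    u=cv2.undistortPoints(px[:,None],K,np.array([k,0,0,0,0.]))[:,0]
    T=f["world_from_camera"]; v=np.c_[u,np.ones(len(u))]@T[:3,:3].T
    return T[:3,3],v
def onplane(f,px,z):
    o,v=rays(f,px); return o+v*((z-o[2])/v[:,2])[:,None]
def tri(f1,p1,f2,p2):
    o1,v1=rays(f1,p1);o2,v2=rays(f2,p2);v1=v1[0]/np.linalg.norm(v1[0]);v2=v2[0]/np.linalg.norm(v2[0])
    A=np.c_[v1,-v2];s=np.linalg.lstsq(A,o2-o1,rcond=None)[0]
    a=o1+v1*s[0];b=o2+v2*s[1];return (a+b)/2,np.linalg.norm(a-b)
def crop(f,x,y,w,h,s,name):
    c=f["frame"][y:y+h,x:x+w,::-1]; cv2.imwrite(name,cv2.resize(c,None,fx=s,fy=s,interpolation=cv2.INTER_CUBIC))
E
python3 - <<'E'
from h import *
t=load("top0.npz");s=load("side0.npz")
crop(t,280,140,125,100,6,"pics/c1.png")
crop(s,225,160,180,140,4,"pics/c2.png")
crop(t,190,180,60,110,5,"pics/c3.png")
crop(s,190,290,120,80,6,"pics/c4.png")
for n,f,b in(("t",t,(190,180,250,290)),("s",s,(190,290,310,365))):
    im=f["frame"].astype(int);m=((im[:,:,2]>110)).astype(np.uint8)
    mm=np.zeros_like(m);mm[b[1]:b[3],b[0]:b[2]]=m[b[1]:b[3],b[0]:b[2]]
    c=max(cv2.findContours(mm,0,1)[0],key=cv2.contourArea);r=cv2.minAreaRect(c)
    box=cv2.boxPoints(r);print(n,box.tolist()); P=onplane(f,box,.0135);print(P[:,:2],P.mean(0))
    d=((im.max(2)<60)).astype(np.uint8);mm=np.zeros_like(m);mm[b[1]:b[3],b[0]:b[2]]=d[b[1]:b[3],b[0]:b[2]]
    N,_,st,ce=cv2.connectedComponentsWithStats(mm)
    for i in range(1,N): print(st[i],ce[i],onplane(f,ce[i],.0435))
    for z in(0,):print(np.median(f["z_map"][b[1]:b[3],b[0]:b[2]]))
E
```

```text
t [[200.4595184326172, 191.74070739746094], [220.13539123535156, 188.66636657714844], [234.41563415527344, 280.06005859375], [214.73976135253906, 283.1343994140625]]
[[0.59474119 0.33121054]
 [0.60246368 0.27912184]
 [0.36413404 0.23923046]
 [0.35610616 0.29061609]] [0.47936127 0.28504473 0.0135    ]
[210 194   3   2   4] [211.   194.75] [[0.58231714 0.29579084 0.0435    ]]
[213 233   7   5  31] [216. 235.] [[0.47911255 0.28150305 0.0435    ]]
1.3427386
s [[198.51356506347656, 316.1380310058594], [208.0022430419922, 296.1063537597656], [302.5294189453125, 340.8823547363281], [293.04071044921875, 360.9140319824219]]
[[0.59344537 0.33542603]
 [0.61308446 0.28344945]
 [0.36656741 0.24383995]
 [0.3537106  0.29356533]] [0.48170196 0.28907019 0.0135    ]
[209 308   2   2   4] [209.5 308.5] [[0.57051255 0.31556958 0.0435    ]]
[246 319   7  11  63] [248.6984127  324.36507937] [[0.47413304 0.2934204  0.0435    ]]
1.1948602
```

View pics/c1.png

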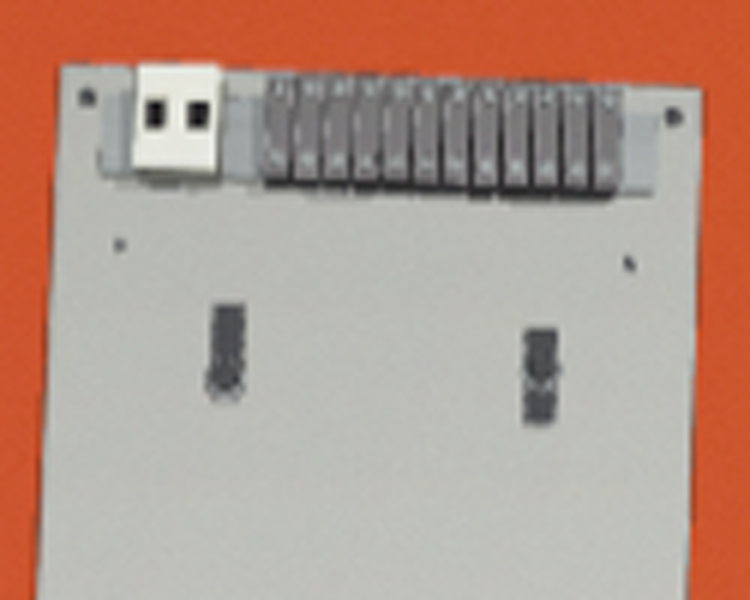

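View pics/c2.png

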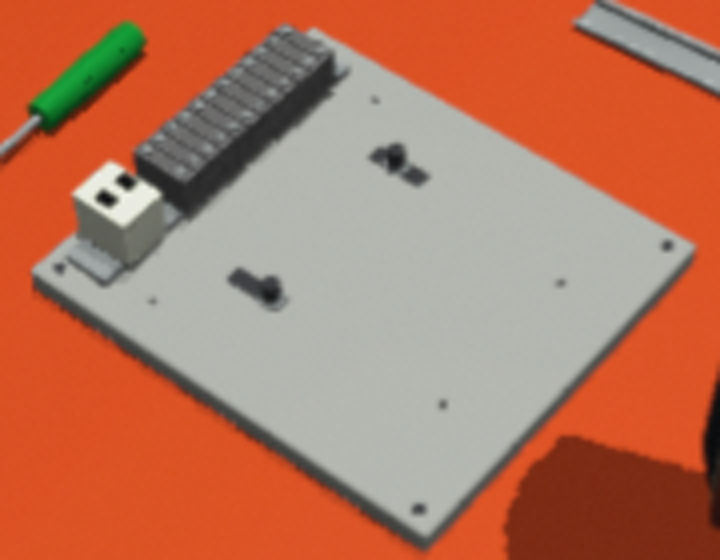

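View pics/c3.png

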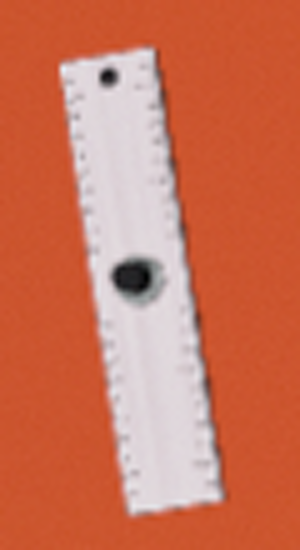

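View pics/c4.png

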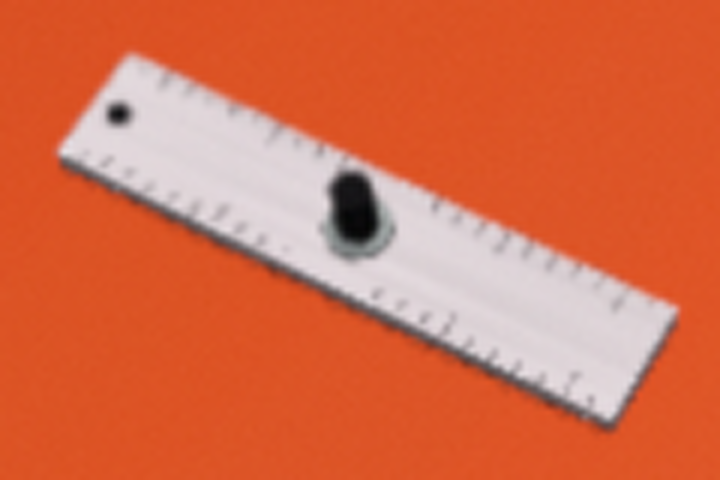

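The crops show the target's post top at top-view (215.4,235) and side-view (247.9,320.8). The left pin is near the robot-side end of its slot (about 317,202.5) and the right pin is about mid-slot (370,201). Next I triangulate these.

```bash
python3 - <<'E'
from h import *
t=load("top0.npz");s=load("side0.npz")
def cp(x,y,ox,oy,k): return ((x+.5)/k-.5+ox,(y+.5)/k-.5+oy)
print("post",tri(t,cp(129,277,190,180,5),s,cp(350,187,190,290,6)))
L=cp(225,378,280,140,6);R=cp(541,370,280,140,6);Ls=cp(269,285,225,160,4);Rs=cp(395,153,225,160,4)
print("pinL",tri(t,L,s,Ls),onplane(t,L,.036),onplane(s,Ls,.036))
print("pinR",tri(t,R,s,Rs),onplane(t,R,.036),onplane(s,Rs,.036))
# slot corners
for n,b in(("L",[(213,304),(246,304),(240,395),(208,395)]),("R",[(526,328),(558,328),(556,424),(524,424)])):
    P=onplane(t,[cp(x,y,280,140,6) for x,y in b],.02);print("slot",n,P[:,:2].round(4).tolist(),P.mean(0))
for n,f,b in(("t",t,(275,135,410,285)),("s",s,(225,155,405,300))):
    im=cv2.cvtColor(f["frame"],cv2.COLOR_RGB2HSV);m=((im[:,:,1]<60)).astype(np.uint8)
    mm=np.zeros_like(m);mm[b[1]:b[3],b[0]:b[2]]=m[b[1]:b[3],b[0]:b[2]]
    c=max(cv2.findContours(mm,0,1)[0],key=cv2.contourArea)
    ap=cv2.approxPolyDP(c,6,True)[:,0];print(n,ap.tolist(),onplane(f,ap,.02)[:,:2].round(4).tolist())
    r=cv2.boxPoints(cv2.minAreaRect(c));print(onplane(f,r,.02)[:,:2].round(4).tolist())
print(onplane(s,[cp(694,249,225,160,4),cp(425,538,225,160,4)],.02)) 
E
```

```text
post (array([0.48116732, 0.2852439 , 0.03973848]), np.float64(0.004412563194222803))
pinL (array([0.56433084, 0.02591095, 0.03171078]), np.float64(0.004861992097066704)) [[0.56173686 0.02443422 0.036     ]] [[0.56417546 0.0296504  0.036     ]]
pinR (array([ 0.56718797, -0.10910754,  0.03147873]), np.float64(0.004331790239500331)) [[ 0.5647607 -0.1099327  0.036    ]] [[ 0.566629   -0.10474344  0.036     ]]
slot L [[0.5959, 0.0301], [0.5958, 0.0159], [0.5564, 0.0185], [0.5564, 0.0323]] [0.57612525 0.02421354 0.02      ]
slot R [[0.585, -0.1047], [0.585, -0.1185], [0.5434, -0.1173], [0.5435, -0.1036]] [ 0.564234   -0.11102564  0.02      ]
t [[290, 151], [285, 272], [392, 276], [396, 155]] [[0.6995, 0.0956], [0.385, 0.1074], [0.3741, -0.1668], [0.6879, -0.1805]]
[[0.3835, 0.1091], [0.7022, 0.0977], [0.6899, -0.1843], [0.3719, -0.1683]]
s [[296, 166], [259, 204], [244, 207], [233, 228], [331, 296], [397, 221]] [[0.7079, -0.1685], [0.6988, -0.0002], [0.7238, 0.0308], [0.6992, 0.1005], [0.3818, 0.1173], [0.3773, -0.1628]]
[[0.7055, 0.1068], [0.7848, -0.2181], [0.3721, -0.163], [0.3467, 0.1212]]
[[ 0.37346142 -0.16200823  0.02      ]
 [ 0.3849463   0.11340988  0.02      ]]
```

carry_out --moves '[[[0,0,0.76,0,0,0,1],[0,0,0.76,0,0,0,1],[0,0,0.76,0,0,0,1],[0,0,0.76,0,0,0,1],[0,0,0,-0.725,-0.6125,0,1],[0,0,0,-0.725,-0.6125,0,1],[0,0,0,-0.725,-0.6125,0,1],[0,0,0,-0.725,-0.6125,0,1]]]'

```text
time: 0.77
tool_pos: [0.33, -0.4424, 0.2305]
tool_rot: [-0.0, 0.756, -0.654, -0.0]
contact_force: [1.0, 0.1, -0.4]
gripper_width: 1.0
```

carry_out --moves '[[[0,0,0,-0.725,-0.6125,0,1],[0,0,0,-0.725,-0.6125,0,1],[0,0,0,-0.725,-0.6125,0,1],[0,0,0,-0.725,-0.6125,0,1],[0,0,0,-0.725,-0.6125,0,1],[0,0,0,-0.725,-0.6125,0,1],[0,0,0,-0.94,-0.193,0,1],[0,0,0,-0.94,-0.193,0,1]]]'

```text
time: 1.43
tool_pos: [0.4545, -0.172, 0.2307]
tool_rot: [0.0, 0.757, -0.654, -0.001]
contact_force: [0.2, 0.2, -0.2]
gripper_width: 0.999
```

carry_out --moves '[[[0,0,0,-0.94,-0.193,0,1],[0,0,0,-0.94,-0.193,0,1],[0,0,0,-0.94,-0.193,0,1],[0,0,0,-0.94,-0.193,0,1],[0,0,0,-0.94,-0.193,0,1],[0,0,0,-0.94,-0.193,0,1],[0,0,0,-0.94,-0.193,0,1],[0,0,0,-0.94,-0.193,0,1]]]'

```text
time: 2.1
tool_pos: [0.4712, 0.1346, 0.231]
tool_rot: [0.0, 0.757, -0.654, -0.0]
contact_force: [1.3, -0.2, 0.6]
gripper_width: 1.005
```

carry_out --moves '[[[0,0,0,-0.94,-0.193,0,1],[0,0,0,-0.94,-0.193,0,1],[0,0,0,-0.94,-0.193,0,1],[0,0,0,-0.94,-0.193,0,1],[0,0,0,0,0,0,1],[0,0,0,0,0,0,1]]]'

```text
time: 2.6
tool_pos: [0.4798, 0.2875, 0.2304]
tool_rot: [0.001, 0.758, -0.653, -0.0]
contact_force: [0.8, -0.6, -0.3]
gripper_width: 0.999
```

carry_out --moves '[[[0,0,0,0,0,0.85,1],[0,0,0,0,0,0.85,1],[0,0,0,0,0,0.85,1],[0,0,0,0,0,0.85,1],[0,0,0,0,0,0.85,1],[0,0,0,0,0,0,1],[0,0,0,0,0,0,1]]]'

```text
time: 3.18
tool_pos: [0.4789, 0.2842, 0.0593]
tool_rot: [0.002, 0.756, -0.654, -0.001]
contact_force: [0.9, 0.7, 1.2]
gripper_width: 1.0
```

```bash
python3 - <<'E'
from h import *
print(state()["tool_pos"])
t=grab_frame("top");s=grab_frame("side")
crop(t,160,170,120,120,5,"pics/d1.png")
crop(s,180,250,140,110,5,"pics/d2.png")
E
```

```text
[0.47889742 0.28418749 0.05933405]
```

View pics/d1.png

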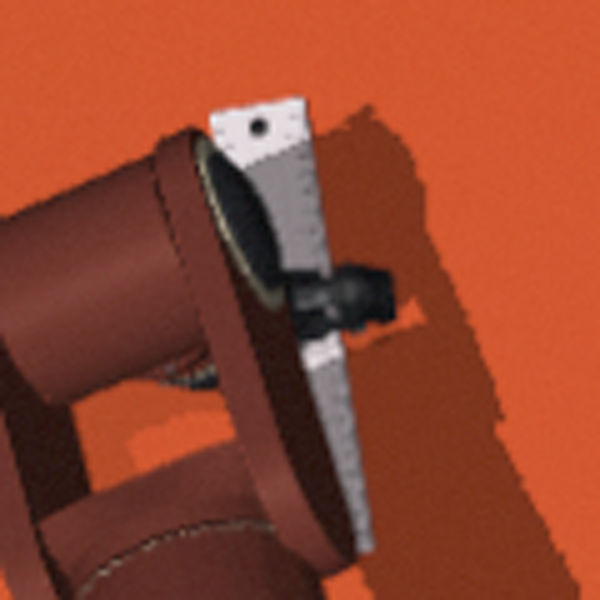

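View pics/d2.png

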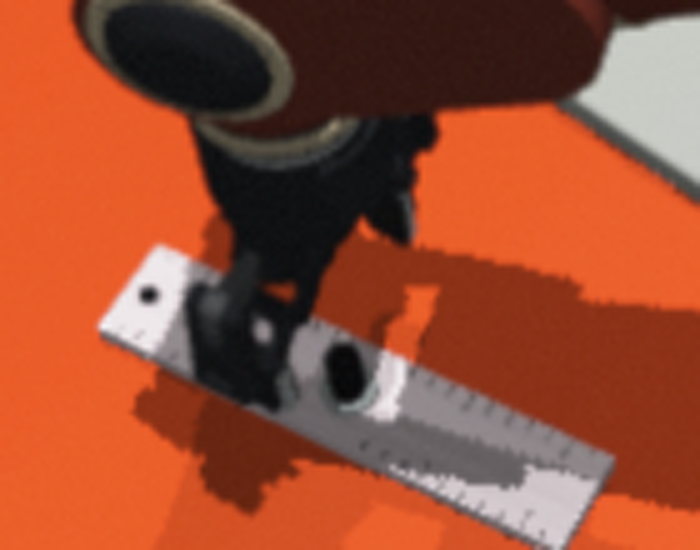

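The side view shows the fingers straddling above the post, with tips at about (228,327) and (260,295). The post top is at (248,322), still below them. A quick check of the midpoint follows.

```bash
python3 - <<'E'
from h import *
s=load("side0.npz")
for p in((228,328),(261,298),(244.5,313)): print(onplane(s,p,.072))
E
```

```text
[[0.49032514 0.33617508 0.072     ]]
[[0.48232561 0.23814334 0.072     ]]
[[0.48639388 0.28795039 0.072     ]]
```

carry_out --moves '[[[0,0,0,-0.025,-0.05,0.52,1],[0,0,0,0,0,0.52,1],[0,0,0,0,0,0,1],[0,0,0,0,0,0,1]]]'

```text
time: 3.62
tool_pos: [0.4832, 0.2874, 0.0214]
tool_rot: [-0.001, 0.757, -0.654, 0.0]
contact_force: [-0.6, -0.1, -0.0]
gripper_width: 1.001
```

carry_out --moves '[[[0,0,0,0,0,0,0],[0,0,0,0,0,0,-0.2],[0,0,0,0,0,0,-0.4],[0,0,0,0,0,0,-0.5],[0,0,0,0,0,0,-0.6],[0,0,0,0,0,0,-1],[0,0,0,0,0,0,-1],[0,0,0,0,0,0,-1]]]'

```text
time: 4.28
tool_pos: [0.4827, 0.2875, 0.0203]
tool_rot: [-0.0, 0.757, -0.654, 0.0]
contact_force: [-0.5, 0.5, 3.0]
gripper_width: 0.162
```

carry_out --moves '[[[0,0,0,0,0,0,-1],[0,0,0,0,0,0,-1],[0,0,0,0,0,0,-1]]]'

```text
time: 4.53
tool_pos: [0.4827, 0.2875, 0.0203]
tool_rot: [-0.0, 0.757, -0.654, 0.0]
contact_force: [-0.7, -0.1, 5.1]
gripper_width: 0.163
```

carry_out --moves '[[[0,0,0,0,0,-0.25,-1],[0,0,0,0,0,-0.5,-1],[0,0,0,0,0,-0.5,-1],[0,0,0,0,0,-0.5,-1],[0,0,0,0,0,0,-1],[0,0,0,0,0,0,-1]]]'

```text
time: 5.03
tool_pos: [0.4829, 0.2874, 0.0903]
tool_rot: [-0.001, 0.757, -0.654, 0.0]
contact_force: [-1.1, 0.6, -2.1]
gripper_width: 0.16
```

```bash
python3 - <<'E'
from h import *
print(state())
s=grab_frame("side")
crop(s,140,200,200,160,4,"pics/e2.png")
E
```

```text
{'time': 5.0333, 'joint_pos': array([ 4.04483558e-01,  3.23657592e-02,  1.87978091e+00, -1.39266099e-04,
        1.22753674e+00,  1.82984393e+00]), 'joint_vel': array([ 0.00019438,  0.02779945,  0.03965107, -0.00057052,  0.00192873,
        0.00175962]), 'joint_efforts': array([ 2.48166779e-02, -3.76892138e+01, -3.60922194e+01,  2.40443034e-03,
       -1.97062735e-02, -5.49920549e-05]), 'tool_pos': array([0.48287262, 0.28738533, 0.09032873]), 'tool_rot': array([-8.29326948e-04,  7.56627054e-01, -6.53845995e-01,  4.77306352e-04]), 'contact_force': array([-1.07122781,  0.60150417, -2.10735405]), 'ft_torque': array([0.02215686, 0.01745848, 0.02980543]), 'gripper_width': 0.16037617967454063}
```

View pics/e2.png

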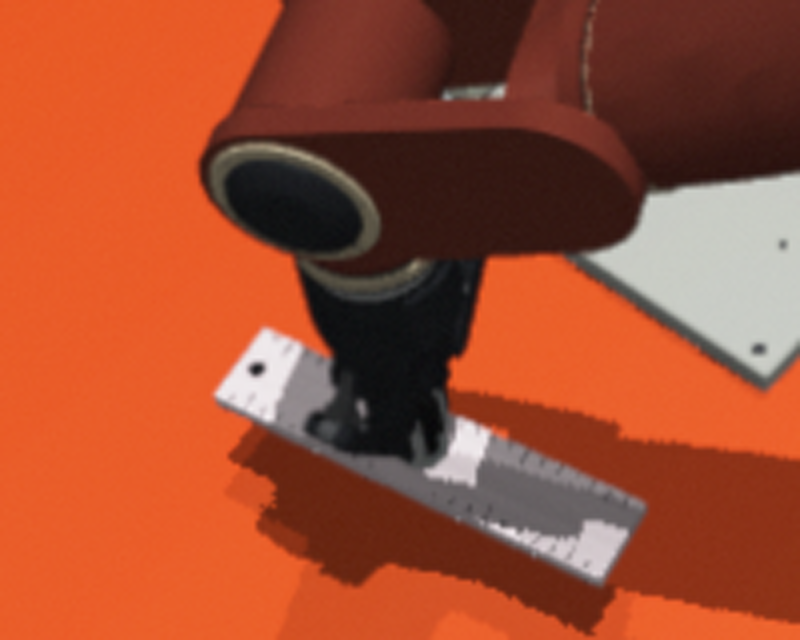

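The bar is lifted level. Now I'll carry it over the plate, then turn it.

carry_out --moves '[[[0,0,0,0.1,0,-0.5,-1],[0,0,0,0.4,0.03,-0.5,-1],[0,0,0,0.7,0.06,0,-1],[0,0,0,0.8,0.06,0,-1],[0,0,0,0.8,0.06,0,-1],[0,0,0,0.8,0.06,0,-1],[0,0,0,0.8,0.06,0,-1],[0,0,0,0.8,0.06,0,-1]]]'

```text
time: 5.75
tool_pos: [0.4953, 0.0777, 0.1271]
tool_rot: [0.001, 0.757, -0.654, -0.002]
contact_force: [0.8, 0.2, -1.8]
gripper_width: 0.165
```

carry_out --moves '[[[0,0,0,0.8,0.06,0,-1],[0,0,0,0.8,0.06,0,-1],[0,0,0,0.7,0.06,0,-1],[0,0,0,0.4,0.03,0,-1],[0,0,0,0.1,0.03,0,-1],[0,0,-0.2,0,0,0,-1],[0,0,-0.5,0,0,0,-1],[0,0,-0.8,0,0,0,-1]]]'

```text
time: 6.42
tool_pos: [0.5029, -0.0319, 0.1282]
tool_rot: [0.0, 0.799, -0.601, -0.001]
contact_force: [0.3, 0.4, -2.9]
gripper_width: 0.164
```

carry_out --moves '[[[0,0,-0.9,0,0,0,-1],[0,0,-0.9,0,0,0,-1],[0,0,-0.9,0,0,0,-1],[0,0,-0.9,0,0,0,-1],[0,0,-0.9,0,0,0,-1],[0,0,-0.9,0,0,0,-1],[0,0,-0.9,0,0,0,-1],[0,0,-0.9,0,0,0,-1]]]'

```text
time: 7.08
tool_pos: [0.503, -0.0314, 0.1283]
tool_rot: [-0.0, 0.946, -0.324, -0.001]
contact_force: [0.6, 0.1, -1.8]
gripper_width: 0.163
```

carry_out --moves '[[[0,0,-0.9,0,0,0,-1],[0,0,-0.9,0,0,0,-1],[0,0,-0.9,0,0,0,-1],[0,0,-0.9,0,0,0,-1],[0,0,-0.9,0,0,0,-1],[0,0,-0.9,0,0,0,-1],[0,0,-0.9,0,0,0,-1],[0,0,-0.9,0,0,0,-1]]]'

```text
time: 7.75
tool_pos: [0.503, -0.0314, 0.1283]
tool_rot: [-0.001, 1.0, -0.016, -0.001]
contact_force: [-0.0, 0.5, -1.8]
gripper_width: 0.161
```

carry_out --moves '[[[0,0,-0.4,0,0,0,-1],[0,0,0,0,0,0.5,-1],[0,0,0,0,0,0,-1],[0,0,0,0,0,0,-1]]]'

```text
time: 8.08
tool_pos: [0.502, -0.0316, 0.1075]
tool_rot: [-0.001, 1.0, -0.001, -0.002]
contact_force: [-0.0, 0.5, -2.5]
gripper_width: 0.161
```

```bash
python3 - <<'E'
from h import *
print(state())
t=grab_frame("top");np.savez("t1.npz",**t);s=grab_frame("side");np.savez("s1.npz",**s)
crop(t,260,130,160,120,5,"pics/f1.png")
crop(s,220,140,200,160,4,"pics/f2.png")
E
```

```text
{'time': 8.0833, 'joint_pos': array([-2.11083368e-01, -1.27835029e-01,  2.00264641e+00,  3.72247025e-04,
        1.27190150e+00, -2.10005456e-01]), 'joint_vel': array([-0.00690986, -0.01558049, -0.0314841 , -0.00209799, -0.00408264,
        0.00205012]), 'joint_efforts': array([-2.49712681e-02, -2.94219893e+01, -3.52183127e+01, -4.04305203e-03,
       -6.36988058e-03, -2.43454429e-03]), 'tool_pos': array([ 0.50201672, -0.0315838 ,  0.10753721]), 'tool_rot': array([-7.08849565e-04,  9.99996531e-01, -5.94216063e-04, -2.46643451e-03]), 'contact_force': array([-0.00908124,  0.47027688, -2.49939173]), 'ft_torque': array([ 0.01768405, -0.0309398 , -0.07223229]), 'gripper_width': 0.16065426478485131}
```

View pics/f1.png

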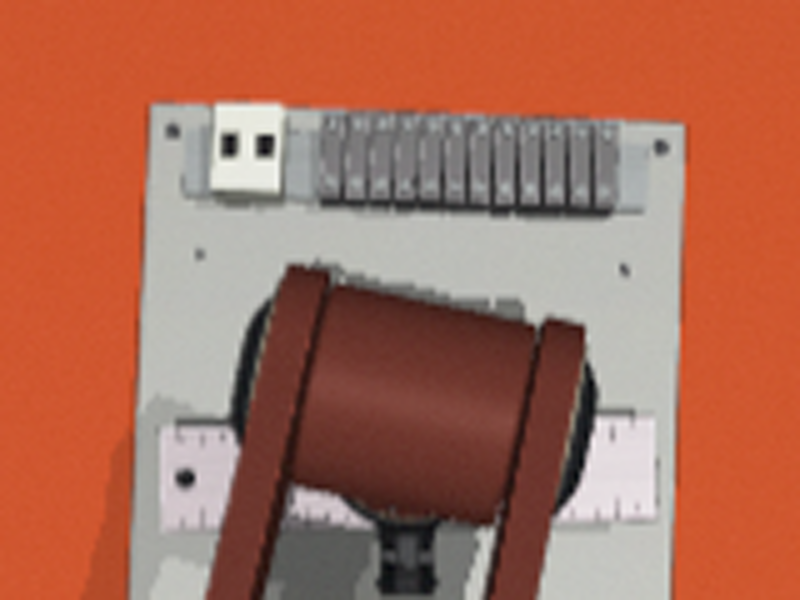

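View pics/f2.png

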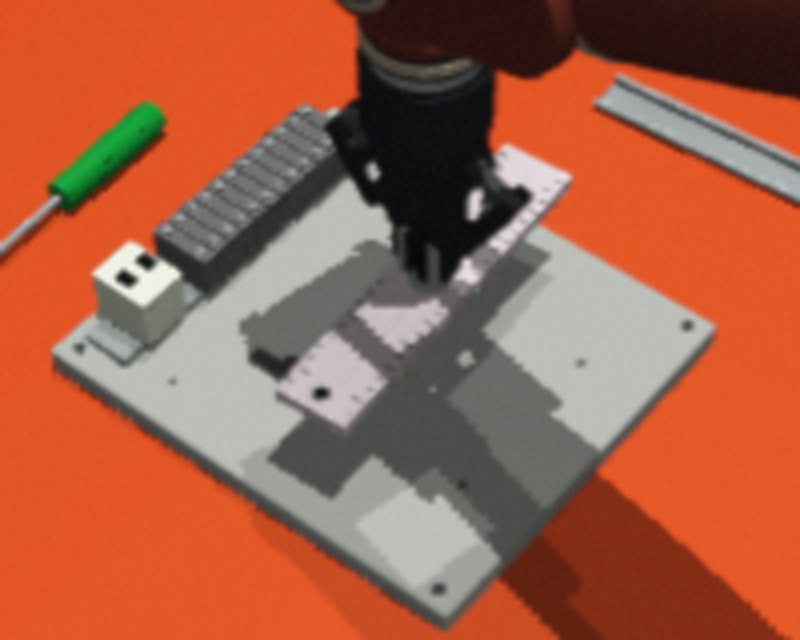

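The top view shows the bar's far edge running from about (292,215) to (391,213) in image pixels. The arm hides the pins here. I'll measure the bar's yaw and compare it with the pin line.

```bash
cat >> h.py <<'E'
def cp(x,y,ox,oy,k): return ((x+.5)/k-.5+ox,(y+.5)/k-.5+oy)
E
python3 - <<'E'
from h import *
t=load("t1.npz");s=load("s1.npz")
im=t["frame"].astype(float);g=im.min(2)  # white-pinkish high
sat=cv2.cvtColor(t["frame"],cv2.COLOR_RGB2HSV)
def edge(cols,r0,r1):
    out=[]
    for c in cols:
        col=im[r0:r1,c,0]-im[r0:r1,c,1]  # pink: r-g
        out.append((c,np.round(im[r0:r1,c]).astype(int).tolist()))
    return out
for c in (296,298,384,388):
    print(c,[(r,tuple(im[r,c].astype(int))) for r in range(209,240)])
E
```

```text
296 [(209, (np.int64(189), np.int64(191), np.int64(186))), (210, (np.int64(180), np.int64(181), np.int64(176))), (211, (np.int64(165), np.int64(165), np.int64(162))), (212, (np.int64(164), np.int64(165), np.int64(160))), (213, (np.int64(137), np.int64(137), np.int64(134))), (214, (np.int64(89), np.int64(90), np.int64(88))), (215, (np.int64(163), np.int64(156), np.int64(157))), (216, (np.int64(201), np.int64(192), np.int64(195))), (217, (np.int64(177), np.int64(167), np.int64(173))), (218, (np.int64(184), np.int64(173), np.int64(179))), (219, (np.int64(209), np.int64(197), np.int64(202))), (220, (np.int64(209), np.int64(197), np.int64(204))), (221, (np.int64(206), np.int64(195), np.int64(200))), (222, (np.int64(208), np.int64(197), np.int64(202))), (223, (np.int64(173), np.int64(166), np.int64(170))), (224, (np.int64(97), np.int64(94), np.int64(96))), (225, (np.int64(38), np.int64(37), np.int64(38))), (226, (np.int64(49), np.int64(48), np.int64(49))), (227, (np.int64(125), np.int64(120), np.int64(123))), (228, (np.int64(188), np.int64(178), np.int64(183))), (229, (np.int64(209), np.in
[... 4894 characters left out ...]
227, (np.int64(230), np.int64(223), np.int64(226))), (228, (np.int64(231), np.int64(223), np.int64(225))), (229, (np.int64(231), np.int64(224), np.int64(227))), (230, (np.int64(232), np.int64(225), np.int64(228))), (231, (np.int64(233), np.int64(226), np.int64(229))), (232, (np.int64(232), np.int64(225), np.int64(228))), (233, (np.int64(196), np.int64(186), np.int64(190))), (234, (np.int64(163), np.int64(163), np.int64(158))), (235, (np.int64(196), np.int64(197), np.int64(192))), (236, (np.int64(194), np.int64(194), np.int64(190))), (237, (np.int64(197), np.int64(196), np.int64(191))), (238, (np.int64(194), np.int64(193), np.int64(189))), (239, (np.int64(196), np.int64(196), np.int64(191)))]
```

```bash
cat >> h.py <<'E'
def baryaw(f,x0,x1,skip,z,rows=(190,260)):
    # pink mask (R-G) per column -> mid row, weighted; columns in [x0,x1] minus skip
    im=f["frame"].astype(float);P=[]
    for c in range(x0,x1):
        if skip[0]<=c<skip[1]: continue
        d=im[rows[0]:rows[1],c,0]-im[rows[0]:rows[1],c,1]
        d=np.where((d>4)&(d<25)&(im[rows[0]:rows[1],c,2]>120),1,0);i=np.flatnonzero(d)
        if len(i)>=12: P.append((c,rows[0]+i[0],rows[0]+i[-1]))
    P=np.array(P,float);res=[]
    for k in(1,2):
        W=onplane(f,P[:,[0,k]],z);v=cv2.fitLine(W[:,:2].astype(np.float32),cv2.DIST_HUBER,0,1e-4,1e-4).ravel()
        if v[1]<0:v[:2]*=-1
        res.append((np.degrees(np.arctan2(v[1],v[0]))-90,v[2]+(-.04-v[3])*v[0]/v[1]))
    return res,len(P)
E
python3 - <<'E'
from h import *
t=load("t1.npz")
print(baryaw(t,292,391,(306,379),.1007,(205,245)))
s=load("s1.npz")
# side corners of bar top face (crop f2: ox 220 oy 140 k4)
C=[cp(278,394,220,140,4),cp(345,430,220,140,4),cp(571,178,220,140,4),cp(505,146,220,140,4)]
W=onplane(s,C,.1007)[:,:2];print(W, W.mean(0))
E
```

```text
([(np.float32(1.550621), np.float32(0.52499914)), (np.float32(1.210762), np.float32(0.4772385))], 26)
[[ 0.52077209  0.08926126]
 [ 0.47410479  0.0871697 ]
 [ 0.4804497  -0.15143209]
 [ 0.52944084 -0.15019054]] [ 0.50119186 -0.03129792]
```

carry_out --moves '[[[0,0,0,0.12,0.1,0.2,-1],[0,0,0,0.13,0.1,0.4,-1],[0,0,0,0,0,0.4,-1],[0,0,0,0,0,0.3,-1],[0,0,0,0,0,0.15,-1],[0,0,0,0,0,0,-1],[0,0,0,0,0,0,-1]]]'

```text
time: 8.77
tool_pos: [0.5139, -0.0411, 0.0516]
tool_rot: [-0.0, 1.0, -0.001, -0.0]
contact_force: [0.6, 0.1, -2.4]
gripper_width: 0.165
```

carry_out --moves '[[[0,0,0,0,0,0.05,-1],[0,0,0,0,0,0.04,-1],[0,0,0,0,0,0.04,-1],[0,0,0,0,0,0,-1]]]'

```text
time: 9.1
tool_pos: [0.5139, -0.041, 0.0467]
tool_rot: [0.0, 1.0, -0.001, 0.0]
contact_force: [-0.6, 0.2, -2.6]
gripper_width: 0.16
```

carry_out --moves '[[[0,0,0,0,0,0.04,-1],[0,0,0,0,0,0.04,-1],[0,0,0,0,0,0.04,-1],[0,0,0,0,0,0,-1]]]'

```text
time: 9.43
tool_pos: [0.5135, -0.041, 0.0413]
tool_rot: [-0.0, 1.0, -0.001, -0.0]
contact_force: [-0.3, 1.0, -2.1]
gripper_width: 0.165
```

carry_out --moves '[[[0,0,0,0,0,0.02,-1],[0,0,0,0,0,0,-1]]]'

```text
time: 9.6
tool_pos: [0.5137, -0.041, 0.0407]
tool_rot: [-0.0, 1.0, -0.001, -0.0]
contact_force: [-0.7, 0.2, -2.4]
gripper_width: 0.161
```

carry_out --moves '[[[0,0,0,0,0,0.02,-1],[0,0,0,0,0,0,-1]]]'

```text
time: 9.77
tool_pos: [0.514, -0.0411, 0.0403]
tool_rot: [0.0, 1.0, -0.001, 0.0]
contact_force: [-0.1, -0.1, -1.4]
gripper_width: 0.164
```

carry_out --moves '[[[0,0,0,0,0,0.02,-1],[0,0,0,0,0,0,-1]]]'

```text
time: 9.93
tool_pos: [0.514, -0.0411, 0.0403]
tool_rot: [0.0, 1.0, -0.001, -0.0]
contact_force: [-3.2, 0.7, 4.4]
gripper_width: 0.158
```

Contact was at the expected height. I'll release, rise, retract and look.

carry_out --moves '[[[0,0,0,0,0,0,-1],[0,0,0,0,0,0,-0.3],[0,0,0,0,0,0,0],[0,0,0,0,0,0,0],[0,0,0,0,0,0,0],[0,0,0,0,0,-0.3,0],[0,0,0,0,0,-0.9,0],[0,0,0,0,0,-0.9,0]]]'

```text
time: 10.6
tool_pos: [0.5121, -0.0407, 0.1229]
tool_rot: [-0.001, 1.0, -0.001, -0.002]
contact_force: [1.6, -0.7, 0.8]
gripper_width: 0.496
```

carry_out --moves '[[[0,0,0,-0.8,0,-0.5,-0.5],[0,0,0,-0.8,0,-0.5,-1],[0,0,0,-0.8,0,0,-1],[0,0,0,-0.8,0,0,-1],[0,0,0,0,0,0,-1],[0,0,0,0,0,0,-1]]]'

```text
time: 11.1
tool_pos: [0.3852, -0.0407, 0.1642]
tool_rot: [0.0, 1.0, -0.002, 0.002]
contact_force: [0.6, -0.0, 0.8]
gripper_width: 0.001
```

```bash
python3 - <<'E'
from h import *
print(state()["tool_pos"],state()["contact_force"])
t=grab_frame("top");np.savez("t2.npz",**t);s=grab_frame("side");np.savez("s2.npz",**s)
crop(t,280,170,125,100,6,"pics/g1.png")
crop(s,220,140,200,160,4,"pics/g2.png")
E
```

```text
[ 0.38523663 -0.0406677   0.16418636] [ 0.64656621 -0.02938314  0.78834108]
```

View pics/g1.png

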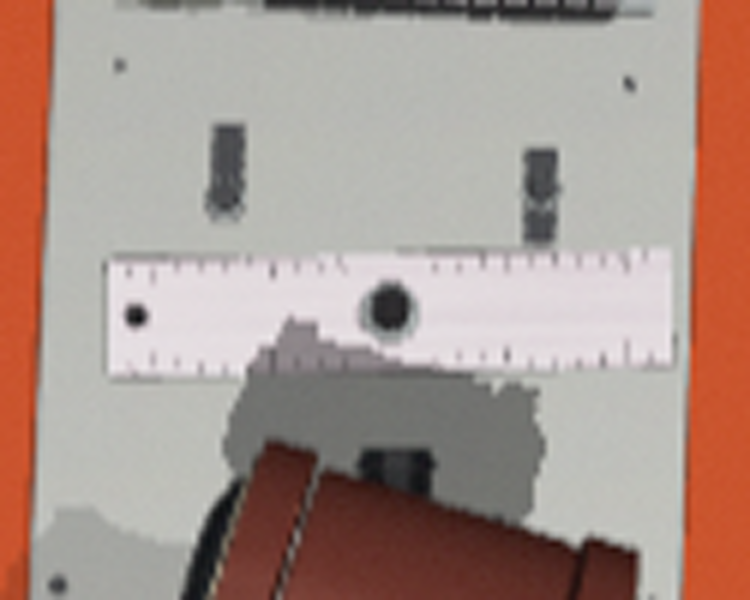

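View pics/g2.png

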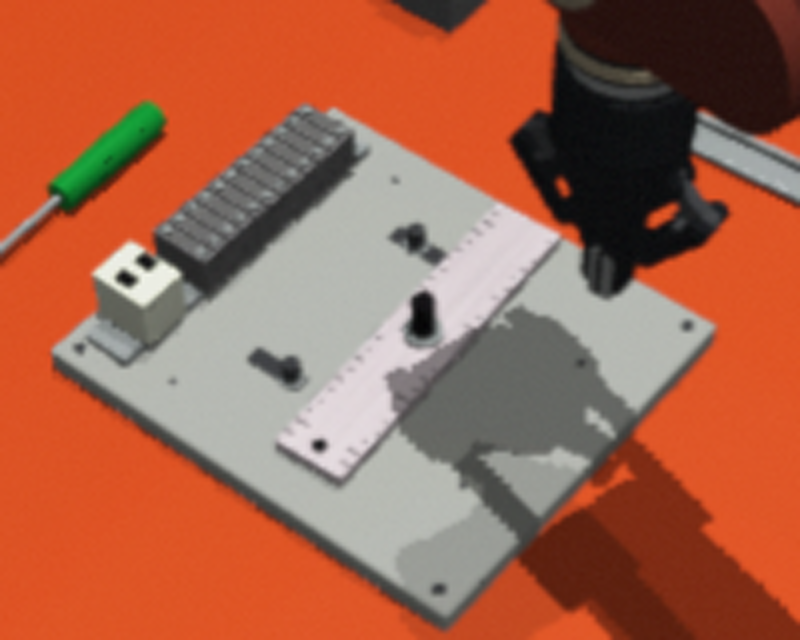

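The bar lies flat and clear of both pins. Its far edge runs from (297.8,213) to (392,211.5) in the top image. I'll zoom on the pins.

```bash
python3 - <<'E'
from h import *
t=load("t2.npz");s=load("s2.npz")
a=[cv2.resize(t["frame"][190:220,x:x+24,::-1],None,fx=16,fy=16,interpolation=cv2.INTER_CUBIC) for x in(306,358)]
cv2.imwrite("pics/h1.png",np.hstack(a))
a=[cv2.resize(s["frame"][y:y+30,x:x+30,::-1],None,fx=13,fy=13,interpolation=cv2.INTER_CUBIC) for x,y in((278,220),(310,187))]
cv2.imwrite("pics/h2.png",np.hstack(a))
print(baryaw(t,299,391,(320,358),.0335,(195,245)))
E
```

```text
([(np.float32(0.66104126), np.float32(0.53645015)), (np.float32(1.1419373), np.float32(0.48907325))], 54)
```

View pics/h1.png

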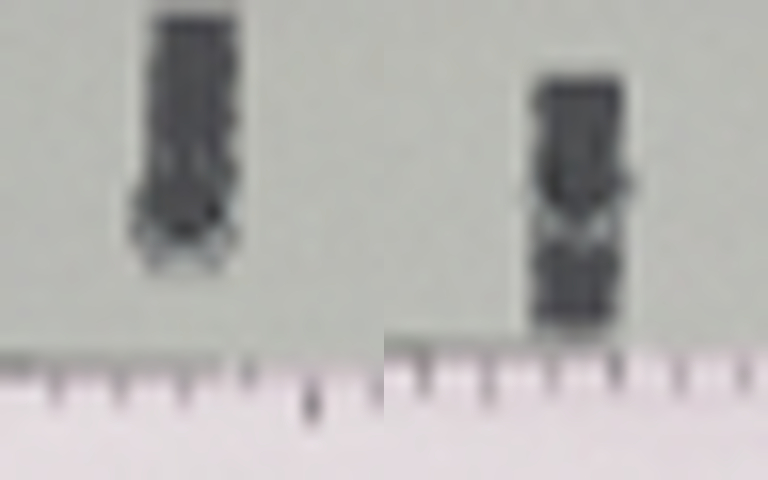

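View pics/h2.png

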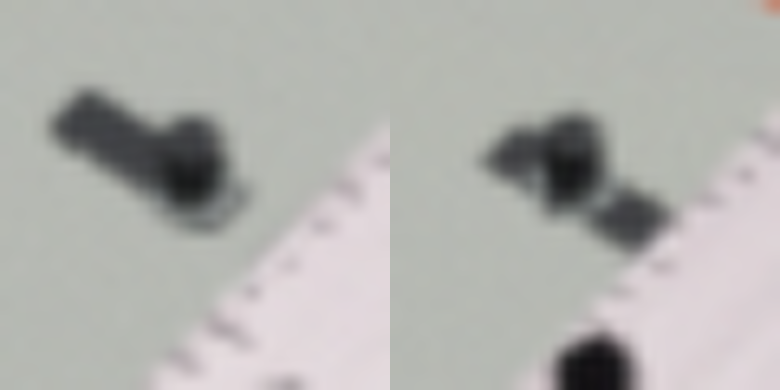

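Both pins stand clear of the bar, by roughly 18 mm (left) and 20 mm (right). I'll turn the shut gripper by 90° so its linkage stays away from the post, then come down behind the bar's back edge.

carry_out --moves '[[[0,0,1,0,0,0,-1],[0,0,1,0,0,0,-1],[0,0,1,0,0,0,-1],[0,0,1,0,0,0,-1],[0,0,1,0,0,0,-1],[0,0,1,0,0,0,-1],[0,0,1,0,0,0,-1],[0,0,1,0,0,0,-1]]]'

```text
time: 11.87
tool_pos: [0.3869, -0.0408, 0.1636]
tool_rot: [-0.0, 0.939, -0.345, -0.0]
contact_force: [1.1, -0.4, -0.3]
gripper_width: -0.002
```

carry_out --moves '[[[0,0,1,0,0,0,-1],[0,0,1,0,0,0,-1],[0,0,1,0,0,0,-1],[0,0,1,0,0,0,-1],[0,0,1,0,0,0,-1],[0,0,1,0,0,0,-1],[0,0,1,0,0,0,-1],[0,0,1,0,0,0,-1]]]'

```text
time: 12.53
tool_pos: [0.3869, -0.0408, 0.1635]
tool_rot: [0.0, 0.764, -0.645, -0.0]
contact_force: [-0.4, -0.1, -0.0]
gripper_width: 0.001
```

carry_out --moves '[[[0,0,1,0,0,0,-1],[0,0,1,0,0,0,-1],[0,0,0,0,-0.8,0.3,-1],[0,0,0,0,-0.9,0.6,-1],[0,0,0,0,0,0.9,-1],[0,0,0,0,0,0.6,-1],[0,0,0,0,0,0,-1],[0,0,0,0,0,0,-1]]]'

```text
time: 13.2
tool_pos: [0.452, -0.0405, 0.0667]
tool_rot: [-0.001, -0.706, 0.708, 0.002]
contact_force: [-0.5, -0.1, 1.0]
gripper_width: 0.003
```

carry_out --moves '[[[0,0,0,0,0,0.4,-1],[0,0,0,0,0,0.4,-1],[0,0,0,0,0,0.2,-1],[0,0,0,0,0,0,-1],[0,0,0,0,0,0,-1]]]'

```text
time: 13.62
tool_pos: [0.4535, -0.0411, 0.0295]
tool_rot: [0.0, -0.706, 0.708, -0.001]
contact_force: [0.3, -0.5, 0.2]
gripper_width: -0.003
```

```bash
python3 - <<'E'
from h import *
print(state()["tool_pos"],state()["contact_force"])
s=grab_frame("side");t=grab_frame("top")
cv2.imwrite("pics/i.png",np.hstack([cv2.resize(s["frame"][180:280,270:370,::-1],None,fx=4,fy=4,interpolation=2),cv2.resize(t["frame"][180:280,290:390,::-1],None,fx=4,fy=4,interpolation=2)]))
E
```

```text
[ 0.45349262 -0.04109588  0.02951963] [ 0.28321667 -0.45682028  0.21480737]
```

View pics/i.png

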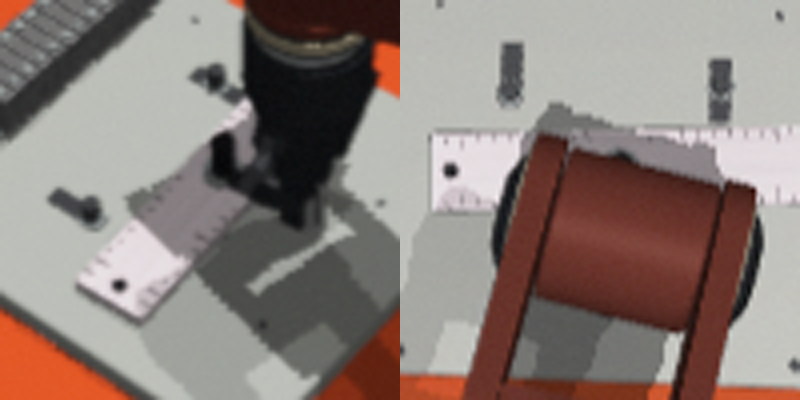

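The fingers sit behind the bar's back edge, below its top. I'll go a little lower, then creep forward.

carry_out --moves '[[[0,0,0,0,0,0.08,-1],[0,0,0,0,0,0,-1],[0,0,0,0,-0.1,0,-1],[0,0,0,0,-0.1,0,-1],[0,0,0,0,-0.1,0,-1],[0,0,0,0,0,0,-1]]]'

```text
time: 14.22
tool_pos: [0.4656, -0.041, 0.0254]
tool_rot: [0.0, -0.706, 0.708, -0.0]
contact_force: [0.3, -0.3, 1.3]
gripper_width: 0.004
```

carry_out --moves '[[[0,0,0,0,-0.05,0,-1],[0,0,0,0,-0.05,0,-1],[0,0,0,0,-0.05,0,-1],[0,0,0,0,0,0,-1]]]'

```text
time: 14.55
tool_pos: [0.4709, -0.041, 0.025]
tool_rot: [0.0, -0.706, 0.708, -0.0]
contact_force: [-0.3, 0.3, 0.9]
gripper_width: -0.002
```

carry_out --moves '[[[0,0,0,0,-0.05,0,-1],[0,0,0,0,-0.05,0,-1],[0,0,0,0,0,0,-1]]]'

```text
time: 14.8
tool_pos: [0.4749, -0.041, 0.0251]
tool_rot: [0.0, -0.706, 0.708, -0.0]
contact_force: [0.7, -0.7, -0.3]
gripper_width: -0.001
```

carry_out --moves '[[[0,0,0,0,-0.05,0,-1],[0,0,0,0,-0.05,0,-1],[0,0,0,0,0,0,-1]]]'

```text
time: 15.05
tool_pos: [0.4787, -0.0409, 0.025]
tool_rot: [-0.0, -0.706, 0.708, 0.0]
contact_force: [0.4, -0.2, -0.3]
gripper_width: -0.003
```

carry_out --moves '[[[0,0,0,0,-0.05,0,-1],[0,0,0,0,-0.05,0,-1],[0,0,0,0,0,0,-1]]]'

```text
time: 15.3
tool_pos: [0.4827, -0.041, 0.0249]
tool_rot: [0.0, -0.706, 0.708, -0.0]
contact_force: [-0.3, 0.5, 0.3]
gripper_width: -0.002
```

carry_out --moves '[[[0,0,0,0,-0.05,0,-1],[0,0,0,0,-0.05,0,-1],[0,0,0,0,0,0,-1]]]'

```text
time: 15.55
tool_pos: [0.487, -0.041, 0.025]
tool_rot: [0.0, -0.706, 0.708, -0.0]
contact_force: [-0.0, -0.1, -0.5]
gripper_width: 0.001
```

carry_out --moves '[[[0,0,0,0,-0.05,0,-1],[0,0,0,0,-0.05,0,-1],[0,0,0,0,0,0,-1]]]'

```text
time: 15.8
tool_pos: [0.491, -0.041, 0.0251]
tool_rot: [0.0, -0.706, 0.708, -0.0]
contact_force: [0.2, -1.7, 0.2]
gripper_width: -0.001
```

```bash
python3 - <<'E'
from h import *
print(state()["tool_pos"],state()["contact_force"])
s=grab_frame("side");t=grab_frame("top")
cv2.imwrite("pics/j.png",np.hstack([cv2.resize(s["frame"][180:280,270:370,::-1],None,fx=4,fy=4,interpolation=2),cv2.resize(t["frame"][180:280,290:390,::-1],None,fx=4,fy=4,interpolation=2)]))
E
```

```text
[ 0.49100262 -0.04099562  0.02507685] [ 0.15583442 -1.65615435  0.16516297]
```

View pics/j.png

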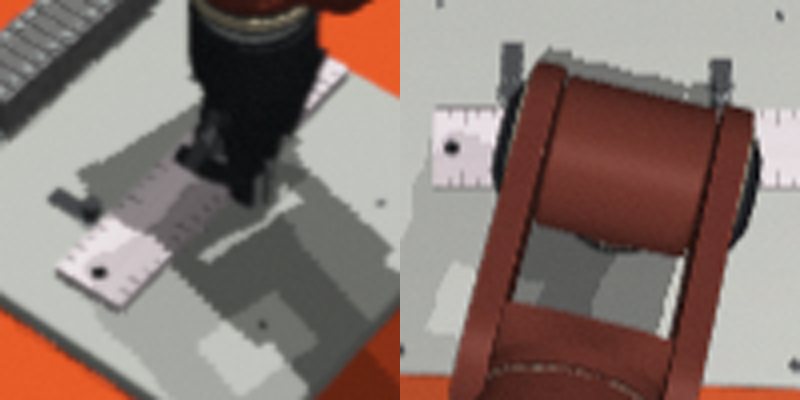

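The bar has slid about 15 mm and stayed square. The left pin at about (292,231) in the side view is nearly touching. From here I use small single steps.

carry_out --moves '[[[0,0,0,0,-0.025,0,-1]]]'

```text
time: 15.98
tool_pos: [0.4914, -0.041, 0.025]
tool_rot: [-0.0, -0.706, 0.708, 0.0]
contact_force: [-2.1, -0.4, 1.0]
gripper_width: 0.002
```

carry_out --moves '[[[0,0,0,0,-0.0125,0,-1]]]'

```text
time: 16.07
tool_pos: [0.4919, -0.041, 0.0251]
tool_rot: [-0.0, -0.706, 0.708, 0.0]
contact_force: [-2.1, 0.4, 1.8]
gripper_width: -0.003
```

carry_out --moves '[[[0,0,0,0,-0.0125,0,-1]]]'

```text
time: 16.15
tool_pos: [0.4924, -0.041, 0.025]
tool_rot: [-0.0, -0.706, 0.708, 0.0]
contact_force: [-1.3, -0.1, 1.7]
gripper_width: -0.001
```

carry_out --moves '[[[0,0,0,0,-0.0125,0,-1]]]'

```text
time: 16.23
tool_pos: [0.4929, -0.041, 0.025]
tool_rot: [-0.0, -0.706, 0.708, 0.0]
contact_force: [-2.7, 0.0, 1.5]
gripper_width: -0.0
```

```bash
cat > look.py <<'E'
from h import *
import sys
st=state();print(st["time"],st["tool_pos"],st["contact_force"],st["ft_torque"])
s=grab_frame("side");t=grab_frame("top")
np.savez("sl.npz",**s);np.savez("tl.npz",**t)
cv2.imwrite(sys.argv[1],np.hstack([cv2.resize(s["frame"][170:270,265:365,::-1],None,fx=4,fy=4,interpolation=2),cv2.resize(t["frame"][170:270,290:390,::-1],None,fx=4,fy=4,interpolation=2)]))
E
python3 look.py pics/k.png
```

```text
16.2333 [ 0.49289804 -0.04096604  0.02500902] [-2.72042149  0.03688419  1.52914887] [ 0.01693717  0.35750728 -0.0611114 ]
```

View pics/k.png

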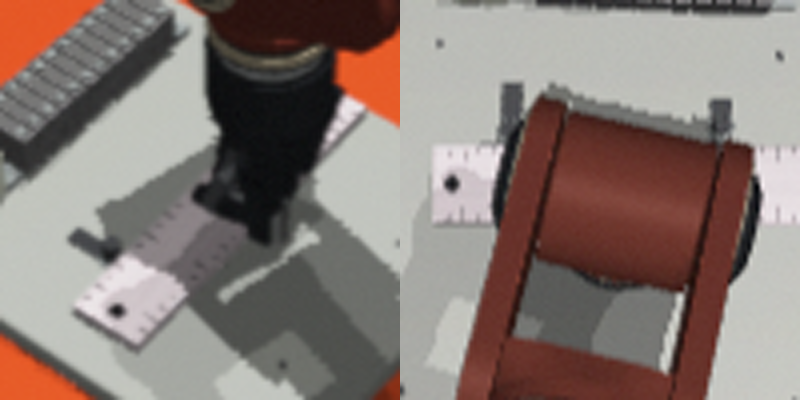

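carry_out --moves '[[[0,0,0,0,-0.0125,0,-1]]]'

```text
time: 16.42
tool_pos: [0.4934, -0.041, 0.025]
tool_rot: [-0.0, -0.706, 0.708, 0.0]
contact_force: [-0.9, -0.2, 0.2]
gripper_width: 0.002
```

carry_out --moves '[[[0,0,0,0,-0.0125,0,-1]]]'

```text
time: 16.5
tool_pos: [0.494, -0.041, 0.025]
tool_rot: [-0.0, -0.706, 0.708, 0.0]
contact_force: [-1.5, 1.1, 0.8]
gripper_width: -0.002
```

carry_out --moves '[[[0,0,0,0,-0.0125,0,-1]]]'

```text
time: 16.58
tool_pos: [0.4945, -0.041, 0.0249]
tool_rot: [-0.0, -0.706, 0.708, 0.0]
contact_force: [-2.0, 0.4, 0.7]
gripper_width: 0.002
```

carry_out --moves '[[[0,0,0,0,-0.0125,0,-1]]]'

```text
time: 16.67
tool_pos: [0.495, -0.041, 0.025]
tool_rot: [-0.0, -0.706, 0.708, 0.0]
contact_force: [-1.4, -0.2, 1.4]
gripper_width: -0.001
```

```bash
python3 look.py pics/l.png
```

```text
16.6667 [ 0.49502123 -0.0409795   0.02496122] [-1.3515938  -0.19304283  1.43829442] [-0.06009075  0.30273776  0.0220975 ]
```

View pics/l.png

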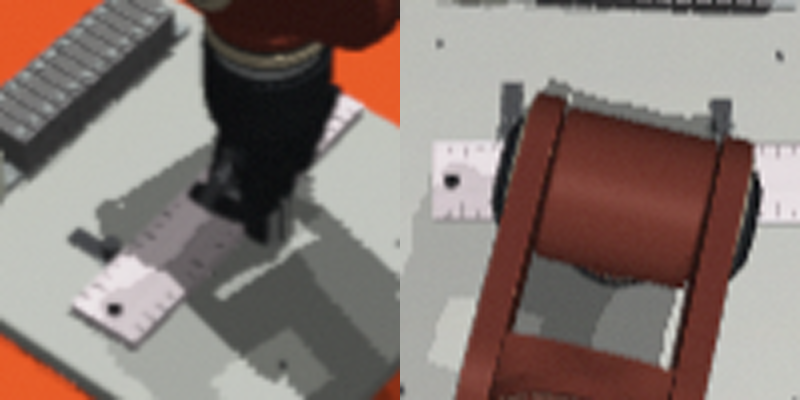

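carry_out --moves '[[[0,0,0,0,-0.0125,0,-1]]]'

```text
time: 16.85
tool_pos: [0.4955, -0.041, 0.025]
tool_rot: [-0.0, -0.706, 0.708, 0.0]
contact_force: [-1.8, 0.3, 0.4]
gripper_width: 0.003
```

carry_out --moves '[[[0,0,0,0,-0.0125,0,-1]]]'

```text
time: 16.93
tool_pos: [0.496, -0.041, 0.025]
tool_rot: [-0.0, -0.706, 0.708, 0.0]
contact_force: [-1.1, -0.5, 0.8]
gripper_width: -0.0
```

carry_out --moves '[[[0,0,0,0,-0.0125,0,-1]]]'

```text
time: 17.02
tool_pos: [0.4965, -0.041, 0.025]
tool_rot: [-0.0, -0.706, 0.708, 0.0]
contact_force: [-1.0, 0.5, 0.7]
gripper_width: 0.002
```

carry_out --moves '[[[0,0,0,0,-0.0125,0,-1]]]'

```text
time: 17.1
tool_pos: [0.497, -0.041, 0.025]
tool_rot: [-0.0, -0.706, 0.708, 0.0]
contact_force: [-2.1, 0.5, 0.7]
gripper_width: -0.001
```

carry_out --moves '[[[0,0,0,0,-0.0125,0,-1]]]'

```text
time: 17.18
tool_pos: [0.4975, -0.041, 0.025]
tool_rot: [-0.0, -0.706, 0.708, 0.0]
contact_force: [-1.4, -1.1, 1.2]
gripper_width: 0.001
```

carry_out --moves '[[[0,0,0,0,-0.0125,0,-1]]]'

```text
time: 17.27
tool_pos: [0.498, -0.041, 0.025]
tool_rot: [-0.0, -0.706, 0.708, 0.0]
contact_force: [-2.4, -0.2, 0.7]
gripper_width: -0.004
```

```bash
python3 look.py pics/m.png
```

```text
17.2667 [ 0.49799101 -0.04098321  0.0249593 ] [-2.38039254 -0.21392579  0.66974457] [-0.01685506  0.2942178   0.00244028]
```

View pics/m.png

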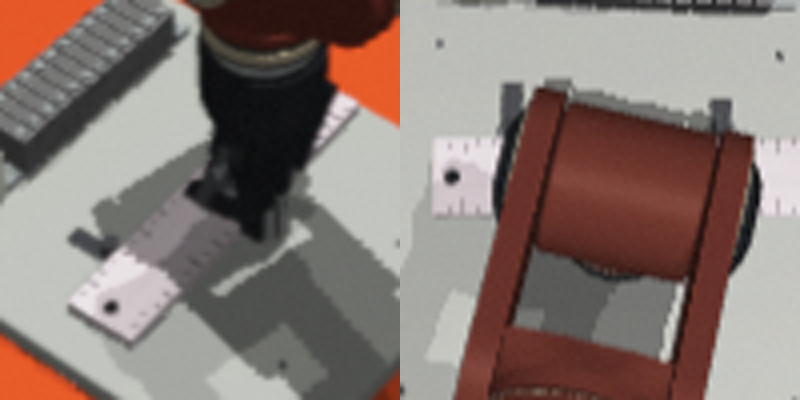

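```bash
python3 - <<'E'
from h import *
t=load("tl.npz")
W=onplane(t,[(317.1,204.5),(369.4,202.6)],.02);print(W)
print(baryaw(t,299,391,(310,380),.0335,(190,235)))
im=t["frame"].astype(int)
for c in (300,304,308,382,386,389): print(c,(im[198:210,c,0]-im[198:210,c,1]).tolist(),im[198:210,c,0].tolist(),(im[218:230,c,0]-im[218:230,c,1]).tolist())
E
```

```text
[[ 0.55876481  0.02493083  0.02      ]
 [ 0.56330054 -0.11011086  0.02      ]]
([(np.float32(-0.1690216), np.float32(0.5556735)), (np.float32(-0.16028595), np.float32(0.5095033))], 22)
300 [0, 0, -1, -2, -1, -3, 3, 6, 8, 8, 7, 8] [189, 190, 189, 189, 189, 188, 211, 228, 229, 232, 233, 232] [12, 11, 11, 11, 10, 9, 1, -2, -2, -1, -2, 0]
304 [-1, -1, -1, 0, -2, -2, 4, 7, 8, 8, 8, 9] [190, 189, 191, 192, 189, 191, 212, 227, 229, 231, 232, 224] [11, 10, 13, 11, 10, 10, 3, -1, -1, -3, -2, -1]
308 [-2, -2, -2, -1, -1, -1, 5, 7, 8, 8, 8, 8] [188, 188, 187, 191, 189, 190, 213, 227, 229, 231, 232, 231] [11, 12, 12, 11, 11, 7, 2, -2, 0, 0, -2, -2]
382 [-1, 0, 1, -1, -2, -2, 3, 9, 7, 8, 8, 7] [193, 191, 193, 191, 191, 190, 195, 215, 226, 225, 226, 228] [8, 8, 8, 8, 8, 8, 4, -1, -1, -1, -2, -3]
386 [-1, -1, -2, 0, -1, -1, 3, 10, 8, 9, 7, 7] [193, 190, 192, 193, 192, 193, 197, 218, 226, 224, 225, 227] [7, 7, 8, 7, 7, 9, 3, -2, -2, -2, -2, -2]
389 [-2, -2, -1, -3, -1, -2, 4, 10, 8, 10, 8, 8] [191, 190, 194, 190, 192, 191, 198, 215, 227, 225, 225, 228] [7, 8, 8, 8, 7, 8, 3, -2, 0, 0, 0, -1]
```

The bar's yaw is now about −0.15°. The pin line is about +1.0° from the side view and +1.9° from the top view. So the left pin would touch first. I'll pre-align by nudging the right half forward.

carry_out --moves '[[[0,0,0,0,0.15,0,-1],[0,0,0,0.5,0,0,-1],[0,0,0,0.6,0,0,-1],[0,0,0,0.5,0,0,-1],[0,0,0,0,0,0,-1],[0,0,0,0,-0.05,0,-1],[0,0,0,0,-0.05,0,-1],[0,0,0,0,0,0,-1]]]'

```text
time: 18.03
tool_pos: [0.4961, -0.1043, 0.025]
tool_rot: [0.0, -0.706, 0.708, -0.0]
contact_force: [-0.1, -0.3, -0.7]
gripper_width: -0.001
```

carry_out --moves '[[[0,0,0,0,-0.05,0,-1],[0,0,0,0,-0.025,0,-1],[0,0,0,0,-0.025,0,-1]]]'

```text
time: 18.28
tool_pos: [0.4998, -0.1045, 0.0249]
tool_rot: [-0.0, -0.706, 0.708, 0.0]
contact_force: [-0.9, -0.1, -0.6]
gripper_width: -0.002
```

```bash
python3 look.py pics/n.png; python3 - <<'E'
from h import *
t=load("tl.npz")
print(baryaw(t,298,391,(318,360),.0335,(190,235)))
E
```

```text
18.2833 [ 0.49975414 -0.10446221  0.02485493] [-0.88229502 -0.09515301 -0.57031361] [-0.06569629  0.1337146  -0.01974355]
([(np.float32(1.2640686), np.float32(0.5575139)), (np.float32(-0.17866516), np.float32(0.5069129))], 20)
```

View pics/n.png

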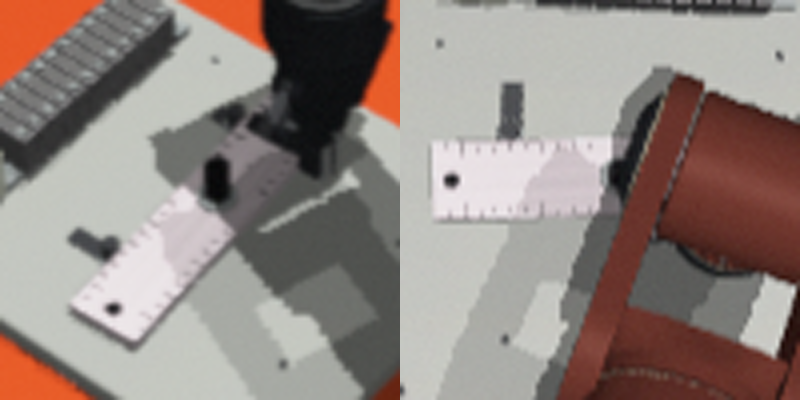

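carry_out --moves '[[[0,0,0,0,-0.025,0,-1],[0,0,0,0,0.3,0,-1],[0,0,0,0,0.7,-0.8,-1],[0,0,0,0,0.8,-0.9,-1],[0,0,0,0,0.7,-0.9,-1],[0,0,0,0,0.4,0,-1],[0,0,0,0,0,0,-1]]]'

```text
time: 18.97
tool_pos: [0.3919, -0.1052, 0.1226]
tool_rot: [0.001, -0.706, 0.708, -0.002]
contact_force: [1.0, -0.4, -0.3]
gripper_width: -0.002
```

```bash
python3 look.py pics/o.png; python3 - <<'E'
from h import *
t=load("tl.npz");s=load("sl.npz")
print(baryaw(t,299,391,(316,374),.0335,(190,235)),baryaw(t,299,391,(340,350),.0335,(190,235)))
a=[cv2.resize(t["frame"][190:220,x:x+24,::-1],None,fx=16,fy=16,interpolation=cv2.INTER_CUBIC) for x in(306,358)]
cv2.imwrite("pics/o1.png",np.hstack(a))
a=[cv2.resize(s["frame"][y:y+30,x:x+30,::-1],None,fx=13,fy=13,interpolation=cv2.INTER_CUBIC) for x,y in((278,220),(310,187))]
cv2.imwrite("pics/o2.png",np.hstack(a))
E
```

```text
18.9667 [ 0.39185275 -0.10520336  0.12257242] [ 1.00378074 -0.44375121 -0.31192814] [-0.05808332  0.01894886  0.02824786]
([(np.float32(1.927536), np.float32(0.5571533)), (np.float32(1.441246), np.float32(0.5094702))], 34) ([(np.float32(1.8399429), np.float32(0.55707234)), (np.float32(1.8591156), np.float32(0.50989676))], 82)
```

View pics/o.png

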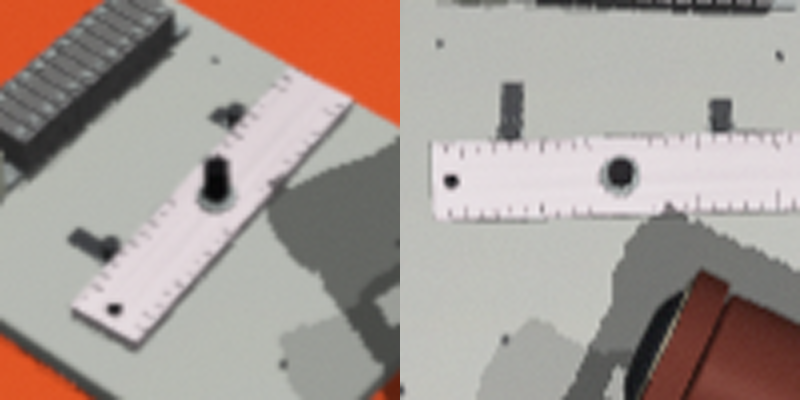

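View pics/o1.png

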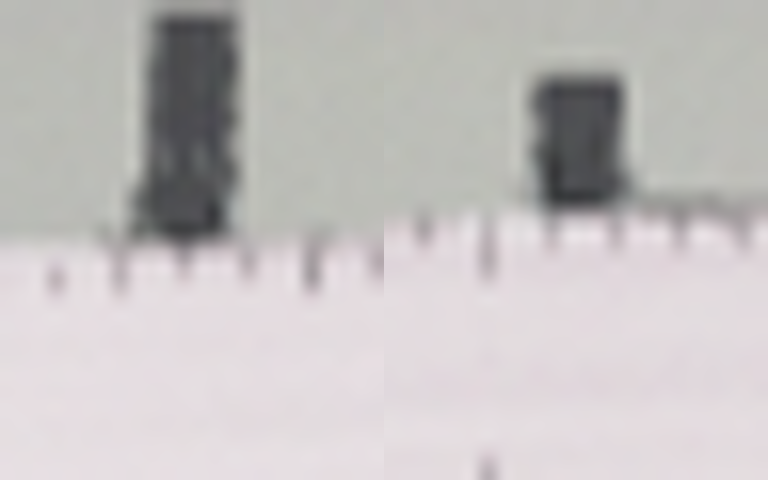

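View pics/o2.png

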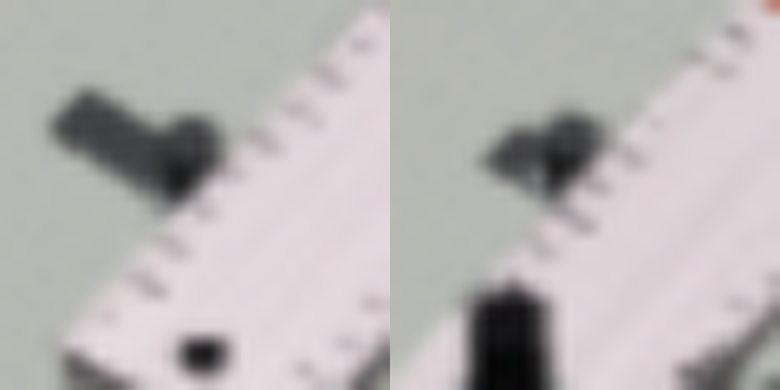

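Both views now show the bar edge parallel to the pin line (yaw 1.85°) and practically at both pins. I'll go back to the middle of the back edge and push.

carry_out --moves '[[[0,0,0,-0.5,-0.5,0,-1],[0,0,0,-0.6,-0.7,0,-1],[0,0,0,-0.5,-0.7,0.3,-1],[0,0,0,0,0,0.8,-1],[0,0,0,0,0,0.8,-1],[0,0,0,0,0,0.4,-1],[0,0,0,0,0,0,-1],[0,0,0,0,0,0,-1]]]'

```text
time: 19.73
tool_pos: [0.4672, -0.0402, 0.0262]
tool_rot: [-0.001, -0.706, 0.708, 0.002]
contact_force: [-0.1, -0.4, 0.1]
gripper_width: -0.001
```

carry_out --moves '[[[0,0,0,0,-0.25,0,-1],[0,0,0,0,-0.25,0,-1],[0,0,0,0,-0.1,0,-1],[0,0,0,0,0,0,-1],[0,0,0,0,0,0,-1],[0,0,0,0,0,0,-1]]]'

```text
time: 20.23
tool_pos: [0.4923, -0.041, 0.0287]
tool_rot: [0.0, -0.706, 0.708, -0.0]
contact_force: [0.0, 0.3, -0.1]
gripper_width: 0.0
```

carry_out --moves '[[[0,0,0,0,-0.03,0,-1],[0,0,0,0,0,0,-1]]]'

```text
time: 20.4
tool_pos: [0.4934, -0.041, 0.0284]
tool_rot: [0.0, -0.706, 0.708, -0.0]
contact_force: [-0.1, -0.2, -0.2]
gripper_width: 0.0
```

carry_out --moves '[[[0,0,0,0,-0.02,0,-1],[0,0,0,0,0,0,-1]]]'

```text
time: 20.57
tool_pos: [0.4943, -0.041, 0.0284]
tool_rot: [0.0, -0.706, 0.708, -0.0]
contact_force: [0.6, -0.1, -0.4]
gripper_width: -0.003
```

carry_out --moves '[[[0,0,0,0,-0.0125,0,-1]]]'

```text
time: 20.65
tool_pos: [0.4947, -0.041, 0.0283]
tool_rot: [-0.0, -0.706, 0.708, 0.0]
contact_force: [1.1, 0.4, -0.3]
gripper_width: -0.003
```

carry_out --moves '[[[0,0,0,0,-0.0125,0,-1]]]'

```text
time: 20.73
tool_pos: [0.4952, -0.041, 0.0283]
tool_rot: [-0.0, -0.706, 0.708, 0.0]
contact_force: [-0.2, -0.2, 0.2]
gripper_width: -0.004
```

carry_out --moves '[[[0,0,0,0,-0.0125,0,-1]]]'

```text
time: 20.82
tool_pos: [0.4958, -0.041, 0.0284]
tool_rot: [-0.0, -0.706, 0.708, 0.0]
contact_force: [0.0, 0.6, 1.2]
gripper_width: 0.002
```

carry_out --moves '[[[0,0,0,0,0,0.08,-1],[0,0,0,0,-0.0125,0,-1],[0,0,0,0,-0.0125,0,-1],[0,0,0,0,-0.0125,0,-1]]]'

```text
time: 21.15
tool_pos: [0.4972, -0.041, 0.025]
tool_rot: [-0.0, -0.706, 0.708, 0.0]
contact_force: [0.1, -1.0, -0.4]
gripper_width: 0.002
```

carry_out --moves '[[[0,0,0,0,-0.0125,0,-1]]]'

```text
time: 21.23
tool_pos: [0.4979, -0.041, 0.0252]
tool_rot: [-0.0, -0.706, 0.708, 0.0]
contact_force: [0.2, -0.4, -0.2]
gripper_width: -0.0
```

carry_out --moves '[[[0,0,0,0,-0.0125,0,-1]]]'

```text
time: 21.32
tool_pos: [0.4984, -0.041, 0.0252]
tool_rot: [0.0, -0.706, 0.708, -0.0]
contact_force: [0.7, 0.6, -0.2]
gripper_width: 0.004
```

carry_out --moves '[[[0,0,0,0,-0.0125,0,-1]]]'

```text
time: 21.4
tool_pos: [0.4989, -0.041, 0.0252]
tool_rot: [-0.0, -0.706, 0.708, 0.0]
contact_force: [-0.8, -0.2, 0.1]
gripper_width: 0.006
```

carry_out --moves '[[[0,0,0,0,-0.0125,0,-1]]]'

```text
time: 21.48
tool_pos: [0.499, -0.041, 0.0251]
tool_rot: [-0.0, -0.706, 0.708, 0.0]
contact_force: [-2.5, -0.3, 1.1]
gripper_width: 0.002
```

Contact was made at about 0.499. I'll continue in 0.25–0.5 mm steps.

carry_out --moves '[[[0,0,0,0,-0.01,0,-1]]]'

```text
time: 21.57
tool_pos: [0.4993, -0.0409, 0.0251]
tool_rot: [-0.0, -0.706, 0.708, 0.0]
contact_force: [-1.8, 0.4, 1.4]
gripper_width: 0.002
```

carry_out --moves '[[[0,0,0,0,-0.01,0,-1]]]'

```text
time: 21.65
tool_pos: [0.4997, -0.0409, 0.0251]
tool_rot: [-0.0, -0.706, 0.708, 0.0]
contact_force: [-1.5, 1.5, 0.7]
gripper_width: -0.001
```

carry_out --moves '[[[0,0,0,0,-0.01,0,-1]]]'

```text
time: 21.73
tool_pos: [0.5002, -0.0409, 0.0251]
tool_rot: [-0.0, -0.706, 0.708, 0.0]
contact_force: [-2.2, -0.9, 1.4]
gripper_width: -0.001
```

carry_out --moves '[[[0,0,0,0,-0.01,0,-1]]]'

```text
time: 21.82
tool_pos: [0.5007, -0.0409, 0.0251]
tool_rot: [-0.0, -0.706, 0.708, 0.0]
contact_force: [-0.8, 0.1, 1.5]
gripper_width: 0.004
```

```bash
python3 look.py pics/p.png; python3 - <<'E'
from h import *
t=load("tl.npz")
print(baryaw(t,299,391,(310,380),.0335,(190,235)))
E
```

```text
21.8167 [ 0.50070695 -0.04093108  0.02509604] [-0.78249475  0.09841051  1.50081416] [0.06431013 0.33579264 0.04690748]
([(np.float32(1.824173), np.float32(0.5591769)), (np.float32(1.2655182), np.float32(0.511871))], 22)
```

View pics/p.png

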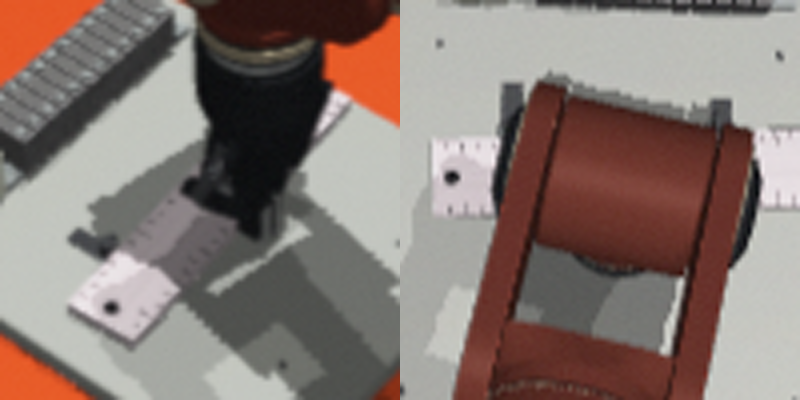

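carry_out --moves '[[[0,0,0,0,-0.01,0,-1]]]'

```text
time: 22.0
tool_pos: [0.5011, -0.0409, 0.0251]
tool_rot: [-0.0, -0.706, 0.708, 0.0]
contact_force: [-3.1, 0.2, 1.9]
gripper_width: -0.002
```

carry_out --moves '[[[0,0,0,0,-0.01,0,-1]]]'

```text
time: 22.08
tool_pos: [0.5012, -0.0409, 0.025]
tool_rot: [-0.0, -0.706, 0.708, 0.001]
contact_force: [-4.3, 0.2, 3.6]
gripper_width: 0.0
```

carry_out --moves '[[[0,0,0,0,-0.01,0,-1]]]'

```text
time: 22.17
tool_pos: [0.5013, -0.0409, 0.025]
tool_rot: [-0.001, -0.706, 0.708, 0.001]
contact_force: [-6.6, 0.7, 4.8]
gripper_width: -0.002
```

```bash
python3 -c "
from h import *
s=state();print(s['tool_pos'],s['contact_force'],s['ft_torque'])"
```

```text
[ 0.50130391 -0.04087665  0.02499272] [-6.64694436  0.69533438  4.7765429 ] [ 0.07733903  0.98370471 -0.00929764]
```

carry_out --moves '[[[0,0,0,0,0,0,-1],[0,0,0,0,0,0,-1]]]'

```text
time: 22.33
tool_pos: [0.5013, -0.0409, 0.025]
tool_rot: [-0.001, -0.706, 0.708, 0.001]
contact_force: [-5.2, 0.1, 4.2]
gripper_width: -0.002
```

```bash
python3 look.py pics/q.png; python3 - <<'E'
from h import *
t=load("tl.npz")
print(baryaw(t,299,391,(310,380),.0335,(190,235)))
E
```

```text
22.3333 [ 0.50130609 -0.04089607  0.02501568] [-5.19246184  0.1463975   4.17068015] [0.12592592 0.87250069 0.01607783]
([(np.float32(1.9233398), np.float32(0.5593196)), (np.float32(1.2548981), np.float32(0.5119483))], 22)
```

View pics/q.png

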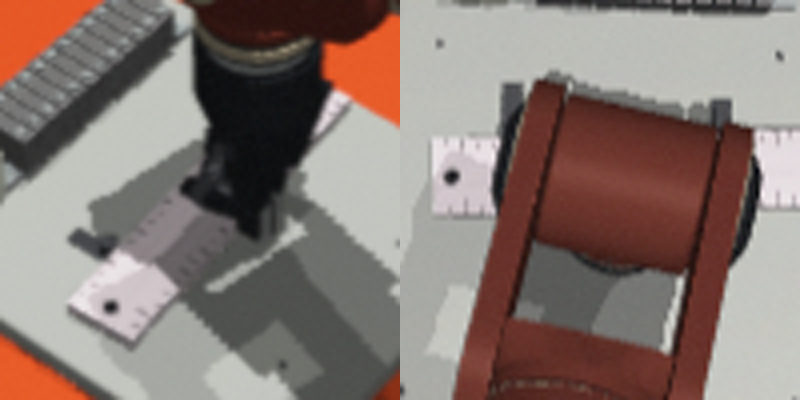

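Fx is about −5 N with Fy≈0, so the load runs straight through the middle. That isn't a one-pin jam: both pins are firm. I'll push slightly more, then hold for over a second.

carry_out --moves '[[[0,0,0,0,-0.008,0,-1],[0,0,0,0,0,0,-1]]]'

```text
time: 22.6
tool_pos: [0.5013, -0.0409, 0.025]
tool_rot: [-0.001, -0.706, 0.708, 0.001]
contact_force: [-7.3, -0.1, 4.2]
gripper_width: 0.0
```

```bash
python3 -c "
from h import *
s=state();print(s['tool_pos'],s['contact_force'],s['ft_torque'])"
```

```text
[ 0.50134681 -0.04089084  0.02498513] [-7.28830119 -0.14529732  4.24651373] [0.09767294 1.02981005 0.02779797]
```

carry_out --moves '[[[0,0,0,0,-0.008,0,-1],[0,0,0,0,0,0,-1],[0,0,0,0,0,0,-1]]]'

```text
time: 22.85
tool_pos: [0.5015, -0.0409, 0.025]
tool_rot: [-0.001, -0.706, 0.708, 0.001]
contact_force: [-8.0, 1.3, 6.0]
gripper_width: -0.003
```

carry_out --moves '[[[0,0,0,0,0,0,-1],[0,0,0,0,0,0,-1],[0,0,0,0,0,0,-1],[0,0,0,0,0,0,-1],[0,0,0,0,0,0,-1],[0,0,0,0,0,0,-1],[0,0,0,0,0,0,-1]]]'

```text
time: 23.43
tool_pos: [0.5014, -0.0409, 0.025]
tool_rot: [-0.001, -0.706, 0.708, 0.001]
contact_force: [-8.0, 0.5, 4.6]
gripper_width: -0.001
```

```bash
python3 -c "
from h import *
s=state();print(s['tool_pos'],s['contact_force'],s['ft_torque'])"
```

```text
[ 0.5014344  -0.04089173  0.02499325] [-7.98906796  0.5276277   4.56455227] [-0.00278268  1.17144486  0.0283589 ]
```

I'll add a small sideways yield, ±0.3 mm, to show whether the bar is jammed, and watch the force.

carry_out --moves '[[[0,0,0,0.008,0,0,-1],[0,0,0,0,0,0,-1]]]'

```text
time: 23.6
tool_pos: [0.5015, -0.041, 0.0249]
tool_rot: [-0.001, -0.706, 0.708, 0.002]
contact_force: [-6.6, 1.0, 4.7]
gripper_width: -0.002
```

carry_out --moves '[[[0,0,0,-0.008,0,0,-1],[0,0,0,-0.008,0,0,-1],[0,0,0,0,0,0,-1]]]'

```text
time: 23.85
tool_pos: [0.5015, -0.0408, 0.0249]
tool_rot: [-0.001, -0.706, 0.708, 0.001]
contact_force: [-6.8, -0.5, 5.1]
gripper_width: -0.002
```

carry_out --moves '[[[0,0,0,0.008,0,0,-1],[0,0,0,0,0,0,-1],[0,0,0,0,0,0,-1],[0,0,0,0,0,0,-1]]]'

```text
time: 24.18
tool_pos: [0.5014, -0.0409, 0.0248]
tool_rot: [-0.001, -0.706, 0.708, 0.001]
contact_force: [-7.2, -0.2, 4.5]
gripper_width: -0.002
```

carry_out --moves '[[[0,0,0,0,-0.006,0,-1],[0,0,0,0,0,0,-1],[0,0,0,0,0,0,-1],[0,0,0,0,0,0,-1],[0,0,0,0,0,0,-1],[0,0,0,0,0,0,-1],[0,0,0,0,0,0,-1],[0,0,0,0,0,0,-1]]]'

```text
time: 24.85
tool_pos: [0.5015, -0.0409, 0.0248]
tool_rot: [-0.001, -0.706, 0.708, 0.002]
contact_force: [-8.6, 0.6, 6.2]
gripper_width: -0.001
```

carry_out --moves '[[[0,0,0,0,0,0,-1],[0,0,0,0,0,0,-1],[0,0,0,0,0,0,-1],[0,0,0,0,0,0,-1],[0,0,0,0,0,0,-1],[0,0,0,0,0,0,-1]]]'

```text
time: 25.35
tool_pos: [0.5015, -0.0409, 0.0248]
tool_rot: [-0.001, -0.706, 0.708, 0.002]
contact_force: [-7.6, 0.2, 4.2]
gripper_width: 0.001
```

carry_out --moves '[[[0,0,0,0,0.02,0,-1],[0,0,0,0,0.04,0,-1],[0,0,0,0,0.1,0,-1],[0,0,0,0,0.3,0,-1],[0,0,0,0,0.7,-0.3,-1],[0,0,0,0,0.9,-0.8,-1],[0,0,0,0,0.7,-0.9,-1],[0,0,0,0,0.2,-0.4,-1]]]'

```text
time: 26.02
tool_pos: [0.3911, -0.0409, 0.1166]
tool_rot: [0.001, -0.706, 0.708, -0.002]
contact_force: [1.1, -0.9, 1.2]
gripper_width: -0.002
```

```bash
python3 look.py pics/r.png; python3 - <<'E'
from h import *
t=load("tl.npz");s=load("sl.npz")
print(baryaw(t,299,391,(316,374),.0335,(190,235)),baryaw(t,299,391,(340,350),.0335,(190,235)))
a=[cv2.resize(t["frame"][190:220,x:x+24,::-1],None,fx=16,fy=16,interpolation=cv2.INTER_CUBIC) for x in(306,358)]
b=[cv2.resize(s["frame"][y:y+30,x:x+30,::-1],(384,480),interpolation=cv2.INTER_CUBIC) for x,y in((278,220),(310,187))]
cv2.imwrite("pics/r1.png",cv2.resize(np.vstack([np.hstack(a),np.hstack(b)]),(480,600)))
E
```

```text
26.0167 [ 0.39110615 -0.0409069   0.11655265] [ 1.13464214 -0.87918776  1.15232085] [-0.00301852  0.01232879  0.05591699]
([(np.float32(1.734932), np.float32(0.5592846)), (np.float32(1.3466034), np.float32(0.51191807))], 34) ([(np.float32(1.6371078), np.float32(0.5593843)), (np.float32(1.3175735), np.float32(0.5117254))], 82)
```

View pics/r.png

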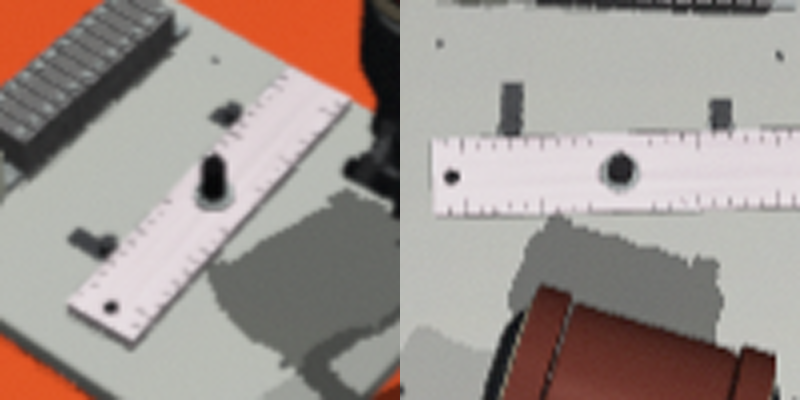

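View pics/r1.png

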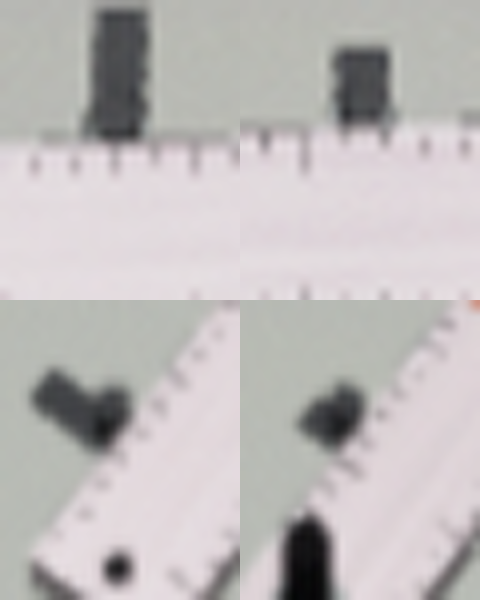

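In both views the edge sits against both pins. As a firmness check I'll probe gently behind each pin in turn, left first.

carry_out --moves '[[[0,0,0,-0.5,-0.6,0,-1],[0,0,0,-0.6,-0.7,0,-1],[0,0,0,-0.42,-0.7,0.3,-1],[0,0,0,0,0,0.7,-1],[0,0,0,0,0,0.7,-1],[0,0,0,0,0,0.5,-1],[0,0,0,0,0,0,-1],[0,0,0,0,0,0,-1]]]'

```text
time: 26.78
tool_pos: [0.4714, 0.0201, 0.0238]
tool_rot: [-0.001, -0.706, 0.708, 0.001]
contact_force: [0.0, 0.5, 0.9]
gripper_width: -0.002
```

carry_out --moves '[[[0,0,0,0,-0.2,0,-1],[0,0,0,0,-0.15,0,-1],[0,0,0,0,0,0,-1],[0,0,0,0,0,0,-1]]]'

```text
time: 27.12
tool_pos: [0.4871, 0.0197, 0.0264]
tool_rot: [0.0, -0.706, 0.708, -0.001]
contact_force: [0.6, 0.6, 0.6]
gripper_width: -0.003
```

carry_out --moves '[[[0,0,0,0,-0.1,0,-1],[0,0,0,0,-0.1,0.03,-1],[0,0,0,0,-0.02,0,-1],[0,0,0,0,0,0,-1],[0,0,0,0,0,0,-1]]]'

```text
time: 27.53
tool_pos: [0.4948, 0.0198, 0.0245]
tool_rot: [-0.0, -0.706, 0.708, 0.0]
contact_force: [0.1, 0.2, 0.7]
gripper_width: 0.001
```

carry_out --moves '[[[0,0,0,0,-0.0125,0,-1],[0,0,0,0,-0.0125,0,-1]]]'

```text
time: 27.7
tool_pos: [0.4957, 0.0198, 0.0245]
tool_rot: [-0.0, -0.706, 0.708, 0.0]
contact_force: [0.4, 0.2, 0.4]
gripper_width: 0.002
```

carry_out --moves '[[[0,0,0,0,-0.0125,0,-1],[0,0,0,0,-0.0125,0,-1]]]'

```text
time: 27.87
tool_pos: [0.4968, 0.0198, 0.0246]
tool_rot: [-0.0, -0.706, 0.708, -0.0]
contact_force: [-0.2, -1.4, 0.2]
gripper_width: -0.0
```

carry_out --moves '[[[0,0,0,0,-0.0125,0,-1]]]'

```text
time: 27.95
tool_pos: [0.4973, 0.0198, 0.0246]
tool_rot: [0.0, -0.706, 0.708, 0.0]
contact_force: [0.3, 0.3, -0.9]
gripper_width: 0.0
```

carry_out --moves '[[[0,0,0,0,-0.0125,0,-1]]]'

```text
time: 28.03
tool_pos: [0.4979, 0.0198, 0.0246]
tool_rot: [0.0, -0.706, 0.708, 0.0]
contact_force: [0.0, 0.0, 1.0]
gripper_width: -0.0
```

carry_out --moves '[[[0,0,0,0,-0.0125,0,-1]]]'

```text
time: 28.12
tool_pos: [0.4984, 0.0198, 0.0245]
tool_rot: [-0.0, -0.706, 0.708, -0.0]
contact_force: [-0.8, 0.2, -0.5]
gripper_width: 0.003
```

carry_out --moves '[[[0,0,0,0,-0.0125,0,-1]]]'

```text
time: 28.2
tool_pos: [0.4989, 0.0198, 0.0246]
tool_rot: [-0.0, -0.706, 0.708, -0.0]
contact_force: [0.1, 0.0, 0.1]
gripper_width: -0.003
```

carry_out --moves '[[[0,0,0,0,-0.0125,0,-1]]]'

```text
time: 28.28
tool_pos: [0.4994, 0.0198, 0.0245]
tool_rot: [-0.0, -0.706, 0.708, 0.0]
contact_force: [0.2, 0.0, -0.2]
gripper_width: -0.0
```

carry_out --moves '[[[0,0,0,0,-0.0125,0,-1]]]'

```text
time: 28.37
tool_pos: [0.4996, 0.0198, 0.0245]
tool_rot: [-0.0, -0.706, 0.708, 0.0]
contact_force: [-1.2, 0.7, 1.6]
gripper_width: -0.001
```

carry_out --moves '[[[0,0,0,0,-0.01,0,-1]]]'

```text
time: 28.45
tool_pos: [0.4997, 0.0199, 0.0244]
tool_rot: [-0.0, -0.706, 0.708, 0.001]
contact_force: [-2.2, 0.1, 1.2]
gripper_width: 0.001
```

carry_out --moves '[[[0,0,0,0,-0.01,0,-1]]]'

```text
time: 28.53
tool_pos: [0.4999, 0.0199, 0.0243]
tool_rot: [-0.001, -0.706, 0.708, 0.001]
contact_force: [-3.8, 0.1, 2.4]
gripper_width: 0.001
```

```bash
python3 -c "
from h import *
s=state();print(s['tool_pos'],s['contact_force'],s['ft_torque'])"
```

```text
[0.4999056  0.01992738 0.02434978] [-3.76861307  0.14067661  2.43225811] [ 1.61958434e-01  5.90421912e-01 -5.62700314e-04]
```

The left side is firm, with force rising immediately at 0.4995. Now the right side.

carry_out --moves '[[[0,0,0,0,0.05,0,-1],[0,0,0,0,0.2,0,-1],[0,0,0,0.6,0,0,-1],[0,0,0,0.9,0,0,-1],[0,0,0,0.9,0,0,-1],[0,0,0,0.6,0,0,-1],[0,0,0,0,0,0,-1],[0,0,0,0,0,0,-1]]]'

```text
time: 29.2
tool_pos: [0.4901, -0.1011, 0.0248]
tool_rot: [0.0, -0.705, 0.709, -0.0]
contact_force: [0.1, -0.8, -0.2]
gripper_width: 0.003
```

carry_out --moves '[[[0,0,0,0,-0.1,0,-1],[0,0,0,0,-0.07,0,-1],[0,0,0,0,0,0,-1],[0,0,0,0,0,0,-1]]]'

```text
time: 29.53
tool_pos: [0.4973, -0.0993, 0.0245]
tool_rot: [-0.0, -0.707, 0.708, 0.0]
contact_force: [-0.3, 0.2, 0.3]
gripper_width: -0.001
```

carry_out --moves '[[[0,0,0,0,-0.025,0,-1],[0,0,0,0,-0.025,0,-1],[0,0,0,0,-0.025,0,-1]]]'

```text
time: 29.78
tool_pos: [0.5002, -0.0999, 0.0245]
tool_rot: [-0.0, -0.706, 0.708, 0.0]
contact_force: [-0.2, -0.1, 0.1]
gripper_width: 0.0
```

carry_out --moves '[[[0,0,0,0,-0.0125,0,-1],[0,0,0,0,-0.0125,0,-1]]]'

```text
time: 29.95
tool_pos: [0.5012, -0.1002, 0.0246]
tool_rot: [0.0, -0.706, 0.708, 0.0]
contact_force: [0.2, 0.6, 0.2]
gripper_width: -0.001
```

carry_out --moves '[[[0,0,0,0,-0.0125,0,-1]]]'

```text
time: 30.03
tool_pos: [0.5016, -0.1002, 0.0246]
tool_rot: [-0.0, -0.706, 0.708, 0.0]
contact_force: [0.1, -0.1, -1.0]
gripper_width: 0.002
```

carry_out --moves '[[[0,0,0,0,-0.0125,0,-1]]]'

```text
time: 30.12
tool_pos: [0.5021, -0.1002, 0.0246]
tool_rot: [0.0, -0.706, 0.708, -0.0]
contact_force: [-0.6, 0.8, 1.0]
gripper_width: -0.0
```

carry_out --moves '[[[0,0,0,0,-0.0125,0,-1]]]'

```text
time: 30.2
tool_pos: [0.5024, -0.1003, 0.0245]
tool_rot: [-0.0, -0.706, 0.708, 0.0]
contact_force: [-1.8, 0.3, 2.0]
gripper_width: -0.002
```

carry_out --moves '[[[0,0,0,0,-0.01,0,-1]]]'

```text
time: 30.28
tool_pos: [0.5025, -0.1003, 0.0245]
tool_rot: [-0.001, -0.706, 0.708, 0.0]
contact_force: [-2.2, -0.4, 2.4]
gripper_width: -0.002
```

carry_out --moves '[[[0,0,0,0,-0.01,0,-1]]]'

```text
time: 30.37
tool_pos: [0.5027, -0.1003, 0.0244]
tool_rot: [-0.001, -0.706, 0.708, 0.001]
contact_force: [-4.3, 0.3, 2.6]
gripper_width: 0.005
```

carry_out --moves '[[[0,0,0,0,0,0,-1]]]'

```text
time: 30.45
tool_pos: [0.5027, -0.1003, 0.0244]
tool_rot: [-0.001, -0.706, 0.708, 0.001]
contact_force: [-4.2, -1.1, 3.1]
gripper_width: -0.002
```

The right side is firm too, with the same rise. I'll do one last centred push and hold, so both are surely loaded together, then withdraw.

carry_out --moves '[[[0,0,0,0,0.05,0,-1],[0,0,0,0,0.2,0,-1],[0,0,0,-0.5,0,0,-1],[0,0,0,-0.6,0,0,-1],[0,0,0,-0.4,0,0,-1],[0,0,0,0,0,0,-1],[0,0,0,0,-0.1,0,-1],[0,0,0,0,0,0,-1]]]'

```text
time: 31.12
tool_pos: [0.4983, -0.0407, 0.0249]
tool_rot: [0.0, -0.706, 0.708, -0.001]
contact_force: [-0.2, -0.6, 0.4]
gripper_width: -0.005
```

carry_out --moves '[[[0,0,0,0,-0.025,0,-1],[0,0,0,0,-0.025,0,-1],[0,0,0,0,0,0,-1],[0,0,0,0,0,0,-1]]]'

```text
time: 31.45
tool_pos: [0.4997, -0.0407, 0.0246]
tool_rot: [0.0, -0.706, 0.708, -0.0]
contact_force: [-0.1, -0.2, 0.1]
gripper_width: 0.004
```

carry_out --moves '[[[0,0,0,0,-0.0125,0,-1],[0,0,0,0,-0.0125,0,-1]]]'

```text
time: 31.62
tool_pos: [0.5005, -0.0404, 0.0245]
tool_rot: [-0.0, -0.706, 0.708, 0.0]
contact_force: [-0.5, -0.0, 0.3]
gripper_width: -0.002
```

carry_out --moves '[[[0,0,0,0,-0.0125,0,-1],[0,0,0,0,0,0,-1]]]'

```text
time: 31.78
tool_pos: [0.5009, -0.0403, 0.0245]
tool_rot: [-0.0, -0.706, 0.708, 0.0]
contact_force: [-1.0, -0.6, 0.6]
gripper_width: -0.001
```

carry_out --moves '[[[0,0,0,0,-0.0125,0,-1],[0,0,0,0,0,0,-1]]]'

```text
time: 31.95
tool_pos: [0.501, -0.0402, 0.0244]
tool_rot: [-0.001, -0.706, 0.708, 0.001]
contact_force: [-2.7, 0.1, 1.6]
gripper_width: -0.0
```

carry_out --moves '[[[0,0,0,0,-0.0125,0,-1],[0,0,0,0,0,0,-1]]]'

```text
time: 32.12
tool_pos: [0.5012, -0.0401, 0.0243]
tool_rot: [-0.001, -0.706, 0.708, 0.001]
contact_force: [-4.4, -1.0, 3.8]
gripper_width: 0.001
```

carry_out --moves '[[[0,0,0,0,-0.0125,0,-1],[0,0,0,0,0,0,-1]]]'

```text
time: 32.28
tool_pos: [0.5013, -0.0401, 0.0243]
tool_rot: [-0.001, -0.706, 0.708, 0.001]
contact_force: [-7.2, -0.7, 5.3]
gripper_width: 0.001
```

carry_out --moves '[[[0,0,0,0,-0.01,0,-1],[0,0,0,0,0,0,-1],[0,0,0,0,0,0,-1],[0,0,0,0,0,0,-1]]]'

```text
time: 32.62
tool_pos: [0.5014, -0.0401, 0.0243]
tool_rot: [-0.001, -0.706, 0.708, 0.002]
contact_force: [-7.7, -0.0, 5.4]
gripper_width: -0.002
```

```bash
python3 -c "
from h import *
s=state();print(s['tool_pos'],s['contact_force'],s['ft_torque'])"
```

```text
[ 0.50144406 -0.04012003  0.02428621] [-7.67844308 -0.04148429  5.4191213 ] [-0.11324217  1.21683827  0.03099559]
```

carry_out --moves '[[[0,0,0,0,-0.005,0,-1],[0,0,0,0,0,0,-1],[0,0,0,0,0,0,-1],[0,0,0,0,0,0,-1],[0,0,0,0,0,0,-1],[0,0,0,0,0,0,-1],[0,0,0,0,0,0,-1],[0,0,0,0,0,0,-1]]]'

```text
time: 33.28
tool_pos: [0.5014, -0.0401, 0.0242]
tool_rot: [-0.002, -0.706, 0.708, 0.002]
contact_force: [-8.0, 0.3, 6.0]
gripper_width: 0.0
```

carry_out --moves '[[[0,0,0,0,0,0,-1],[0,0,0,0,0,0,-1],[0,0,0,0,0,0,-1],[0,0,0,0,0,0,-1],[0,0,0,0,0,0,-1],[0,0,0,0,0,0,-1]]]'

```text
time: 33.78
tool_pos: [0.5014, -0.0401, 0.0242]
tool_rot: [-0.002, -0.706, 0.708, 0.002]
contact_force: [-8.6, -0.1, 5.7]
gripper_width: 0.001
```

carry_out --moves '[[[0,0,0,0,0.02,0,-1],[0,0,0,0,0.04,0,-1],[0,0,0,0,0.1,0,-1],[0,0,0,0,0.3,0,-1],[0,0,0,0,0.7,-0.3,-1],[0,0,0,0,0.9,-0.8,-1],[0,0,0,0,0.7,-0.9,-1],[0,0,0,0,0.2,-0.4,-1]]]'

```text
time: 34.45
tool_pos: [0.3912, -0.0399, 0.1158]
tool_rot: [0.001, -0.706, 0.708, -0.002]
contact_force: [0.6, 0.3, 0.0]
gripper_width: 0.001
```

```bash
python3 look.py pics/s.png; python3 - <<'E'
from h import *
t=load("tl.npz");s=load("sl.npz");t0=load("top0.npz")
print(baryaw(t,299,391,(340,350),.0335,(190,235)))
d=np.abs(t["frame"].astype(int)-t0["frame"]).max(2)
for n,(x0,y0,x1,y1) in dict(rail=(435,200,470,290),screw=(285,108,375,128),cont=(438,122,472,165)).items(): print(n,(d[y0:y1,x0:x1]>50).sum())
a=[cv2.resize(t["frame"][190:220,x:x+24,::-1],None,fx=16,fy=16,interpolation=cv2.INTER_CUBIC) for x in(306,358)]
b=[cv2.resize(s["frame"][y:y+30,x:x+30,::-1],(384,480),interpolation=cv2.INTER_CUBIC) for x,y in((278,220),(310,187))]
cv2.imwrite("pics/s1.png",cv2.resize(np.vstack([np.hstack(a),np.hstack(b)]),(480,600)))
E
```

```text
34.45 [ 0.39118287 -0.03989766  0.11579008] [0.63901109 0.26221594 0.03397158] [ 0.0024773  -0.0187169  -0.00194953]
([(np.float32(1.4296036), np.float32(0.5593176)), (np.float32(1.2768021), np.float32(0.51166683))], 82)
rail 0
screw 0
cont 0
```

View pics/s1.png

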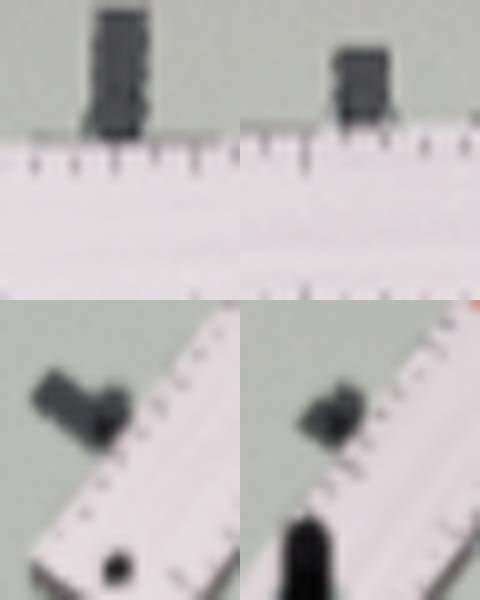

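The final views show the bar edge against both pins (top view about (317,204) and (369,202)). The bar is flat, the bystanders haven't changed and the gripper is clear, so I'm handing in.

```bash
python3 -c "
from plant import ticket
print(ticket.job_done())"
```

```text
the job is handed in; nothing more can be done
None
```

I laid the farther of the two straightedges on the plate and slid it against both pins. After withdrawing the gripper I handed in at about 34.5 s. No verdict is reported, and the pin forces themselves can't be read directly, so the checks below come from the wrist force and the cameras.

- **Handling:** I picked the bar up by its post and set it down flat, crosswise and about 18–20 mm clear of the pins. I pushed with the shut fingers low on the middle of its back edge. On the way I nudged its right half once to square it to the pin line.
- **Both pins on their stops:** A light probe of about 4 N behind each pin in turn met firm resistance immediately. The last centred push read about 8–8.6 N in total, with almost no sideways force, and was held for over a second. Because the total stayed under 10 N and part of it was plate friction, neither pin should have been overloaded.
- **After release:** Both camera views show the far edge against both pins, and the bar is at about 1.3–1.4° yaw, which matches the probe contacts (1.33°). The rail offcut, screwdriver and contactor show no change in the top picture.
- **Disagreements:** The two cameras differ by about 4–5 mm in y. They also gave different angles for the pin line early on (1.0° from the side, up to 1.9° from the top), so I relied on contact force for the final alignment. The wrist also read about 4–6 N upward during the hold; I took this as friction where the fingers met the bar.

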